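# Set up the two-device telemetry check on the test rig

## Robot

A 7-joint arm with a two-finger parallel gripper is mounted at the origin on the work surface. World frame = base frame: x ahead of the robot, y to its left, z up, the work surface at z = 0. Lengths are in m, angles in rad, forces in N, time in s.
With the tool pointing down it reaches from about 0.425 to 0.925 m from the base axis. Payload 6.8 kg.
Tool frame: the origin (TCP) lies at the very end of the fingers, on their centre line; the grasp point (between the pads) lies bot.hold_point_z behind it (bot.hold_point_z is the distance from the TCP to the grasp point, in m); x points along the fingers, z is the direction in which the jaws open and shut, and the axes are right-handed (so a half turn about x gives the same grasp; the last joint's range is limited). The gripper opens to 85 mm and grips with 20 to 120 N. Pads are 22 mm wide; open, the fingers measure 114 mm over their backs; the gripper's body (76 mm by 85 mm) begins 54 mm behind the grasp point. The pads swing forward as they close: fully open they stand 13 mm farther back than shut.
Start: joints at [-1.24, 0.477, 0.022, 1.555, -0.011, 1.109, -0.083], TCP at [0.287, 0.611, 0.231] pointing down, gripper open.
Joint ranges: [-2.96, 2.96], [-0.34, 2.1], [-1.41, 1.46], [0.24, 2.44], [-1.37, 4.51], [0.17, 1.92], [-2.96, 2.96]. Speed limits (rad/s): [2.39, 2.39, 3.14, 3.14, 3.14, 3.14, 3.14].

## Interface

Orientations are given as a unit quaternion [w, x, y, z].
In Python, from station import bot gives the robot as it stands.
- The arm moves only by the tool drive_tool, never from a script. Its arguments are lists of equal length, an entry for each row: "slide": the shift along the world's x, y, z in mm, a list of three; "turn": the turn, a rotation vector about the world's x, y, z in rad, a list of three; "gripper": the opening, from 0 (shut) to 1 (fully open). A call has 1 to 10 rows; each row is the pose to reach, as a shift and turn from the pose measured when the call began; what a row does not reach only later rows make up. A row lasts 1/10 s, in which the tool goes at most 50 mm and 8.59 degrees, less where a joint would pass 70% of its speed; a pose out of reach is approached as far as the arm can. A call with a gripper value outside its range is refused whole. The fingers move at their own pace and stop on an object; "squeeze" is the grip in N (left out, the last holds). Time passes only in rows, so rows that repeat a pose let the fingers close. It gives the time, the measured TCP pose, the force and the opening at its end, in the units of the state.
- bot.get_obs(): the state, without advancing time (a new reading comes with each control period).
- bot.read_camera(name): name is "side" or "top" or "wrist"; returns a dict with "color" (420x560x3 uint8, red, green, blue), "fovy" (degrees; the focal length in pixels is half the picture's height over the tangent of half this angle, whatever the lens; pixels are square), "cx", "cy" (the principal point, pixels), "R" (3x3) and "t" (3): a world point X has camera coordinates R X + t. Camera axes: x right, y down, z forward; pixel columns grow to the right and rows downward; lengths in m; the calibration is good to about 2 mm. The wrist camera is an equidistant fisheye: a pixel r from the principal point sees the ray r / f radians off the axis. A picture is of the moment at which its call begins. There is no depth.
- bot.hand_in(): hands the job in, once; it reports no verdict.
The state is a dict: "t": time; "q": joint angles; "joint_vel": joint speeds; "joint_torque": joint torques, N m; "eef_pos": TCP position; "tool_rot": TCP orientation; "contact_force": force on the tool from outside, world axes, zero at the start; "torque": the same for the moment, N m; "gripper_width": opening from 0.0 (shut) to 1.0 (fully open).
Only numpy, scipy, OpenCV 4.12 (cv2) and the standard library are available. Lean on these libraries where they do the work, as an engineer would, in place of code of your own. Each camera call takes 0.05 s, during which the arm holds its last target.

## Task

Set up the two-generator telemetry check on the aluminium rig: lay the larger generator on the middle cross of the black bed, in front of the bayonet socket, with the thick spacer centred on top of it and the black probe head centred on top of the spacer, its bayonet fitting up. Lay the smaller generator on the bed to the left of the larger one, on the left-hand cross (left as seen from the robot, looking towards the socket); both generators lie flat with their clear headers pointing squarely to the rig's back, the side where the socket stands. Leave the thin spacer, the sample tube, the torque handle and the caliper where they are.

Things in the scene. Friction and masses are not known exactly. Their poses are not given: they have to be found in the camera images.
- rig: Aluminium test rig, fixed, 190 x 264 mm. Origin: at counter level under the upright bayonet socket (39 mm wide, rim 54 mm up); x to its back, away from the robot (within 0.25 rad), y left, z up. Black bed in front: 100 x 254 mm, top at z 22 mm, three scribed crosses at x -85 mm: middle y 0, left y +85, right y -85. Binding posts 31 mm high at x +4, y +-75, +-100. Left or right on the counter.
- large_generator: Larger flat titanium generator: 60 mm long (x), 52 wide (y), 12 thick; 60-100 g. Origin: centre of its underside, z up. D outline: round end at -x, flat sides, and at +x the clear lead header (last 16 mm, three bores). Sides are flat from x -4 to +14 mm: grip across y, 52 mm. Starts flat on a 3 mm mat, yaw within 0.7 rad of world x.
- small_generator: Smaller flat titanium generator: 44 mm long (x), 40 wide (y), 8 thick; 22-37 g. Origin: centre of its underside, z up. D outline: round end at -x, flat sides, and at +x the clear lead header (last 12 mm, two bores). Sides are flat from x -2 to +10 mm: grip across y, 40 mm. Starts flat on a 3 mm mat, yaw within 0.7 rad of world x.
- thick_spacer: Thick off-white acetal spacer: square block 50 x 50 mm, 20 mm thick, sides square to x and y; 55-95 g. Origin: centre of its underside, z up. Starts flat on a 3 mm mat, yaw within 0.7 rad of world x.
- thin_spacer: Thin off-white acetal spacer: square plate 50 x 50 mm, only 6 mm thick. Stays where it is. Origin: centre of its underside, z up. Starts flat on a 3 mm mat, yaw within 0.7 rad of world x.
- probe_head: Black telemetry probe head: upright round puck 54 mm across, sides straight to 18 mm, chamfered to 23 mm high; on its middle a chrome bayonet fitting (collar 27 mm across, 23 to 27 mm high; stem 21 mm across, 27 to 39 mm high). 85-145 g. Its yaw does not matter. Origin: centre of its underside, z up. Starts flat on a 3 mm mat, yaw within 0.7 rad of world x.
- sample_tube: Capped glass sample tube standing on its 28 mm foot, 82 mm tall, on the counter beyond rig and mat. Stays where it is. Origin: centre of its underside, z up. 
- torque_handle: Red torque handle lying on the counter at the robot's left, 185 mm long (x), 26 wide, 20 high. Stays where it is. Origin: on its underside, 83 mm from the red butt end, 102 mm from the steel tip, z up.
- caliper: Steel vernier caliper lying flat on the counter at the robot's right, 235 mm long (x), jaws reaching 48 mm to -y, about 12 mm high. Stays where it is. Origin: under the middle of its beam, z up.

How it is judged:
By the outcome, as a careful person would: the job done as asked, in the order asked, and still so for the second after the job is handed in, with the robot touching nothing.
It also fails if it takes over 104 s, if anything falls off the work surface, if the arm or the gripper's body presses on something with over 40 N, if the wrist force passes 120 N, or if a joint passes its speed limit or range.

## Working session

There is one attempt and no reset: what is moved stays moved. The work goes in short steps, Python scripts to look and compute and a tool call to move; the robot and the scene stay as the last step left them, time stands still between calls to the robot, and variables do not carry over. Pictures are saved under pics/ and viewed, and the job is handed in when it is done.

Besides the shell and the picture viewer there is one more tool, called after ">>>" by a JSON object that holds its "name" and its "arguments". drive_tool: Moves the arm, as the interface text tells. Its arguments: {"type":"object","properties":{"slide":{"type":"array"},"turn":{"type":"array"},"gripper":{"type":"array"},"squeeze":{"type":"number"}},"required":["slide","turn","gripper"]}

```bash
ls; mkdir -p pics
python3 - <<'E'
from station import bot
import cv2,json,pickle
o=bot.get_obs();print(o, bot.hold_point_z)
d={}
for n in ("top","side","wrist"):
    c=bot.read_camera(n);d[n]=c
    cv2.imwrite(f"pics/{n}0.png",c["color"][:,:,::-1]);print(n,c["fovy"],c["cx"],c["cy"],c["R"],c["t"])
pickle.dump(d,open("c0.pkl","wb"))
E
```

```text
pics
{'t': 0.0, 'q': array([-1.24011442,  0.47781501,  0.02236572,  1.55645837, -0.01149862,
        1.10932921, -0.08307888]), 'joint_vel': array([ 4.19631960e-05, -3.05206759e-04, -9.96493607e-04, -6.63842567e-04,
       -8.14923384e-05,  1.42088465e-03, -4.13003770e-04]), 'joint_torque': array([ 5.19705773e-04, -5.96448934e+01,  1.60841994e+00, -2.81206477e+01,
        1.25251128e-02,  8.90010386e-03, -2.88354130e-06]), 'eef_pos': array([0.28653721, 0.61049441, 0.23031333]), 'tool_rot': array([ 0.59629825, -0.37960479,  0.59735897,  0.37880188]), 'contact_force': array([-0.02346708,  0.47517734, -0.28877494]), 'torque': array([-0.00063143,  0.02865011, -0.03902598]), 'gripper_width': 1.0004479038079903} 0.0187
top 56.47160191044178 275.0765417654803 207.3725676191966 [[-0.01696996 -0.99983238 -0.00687261]
 [-0.99300345  0.01765662 -0.11675784]
 [ 0.11685962  0.00484315 -0.99313663]] [-0.00413214  0.58835827  1.09635743]
side 57.32195338576103 278.52069266670225 211.46412379378663 [[ 0.98466233 -0.17438473 -0.00548221]
 [-0.10116934 -0.5450882  -0.83225213]
 [ 0.14214377  0.82004196 -0.55437021]] [-0.59903652  0.10613487  0.95532087]
wrist 65.70646984690485 272.67128510352165 213.87201926835812 [[ 4.24850977e-01  9.05263030e-01 -7.03024446e-04]
 [ 8.62182821e-01 -4.04395946e-01  3.05130633e-01]
 [ 2.75939181e-01 -1.30241183e-01 -9.52310245e-01]] [-0.67466122 -0.03951892  0.38006721]
```

View pics/top0.png

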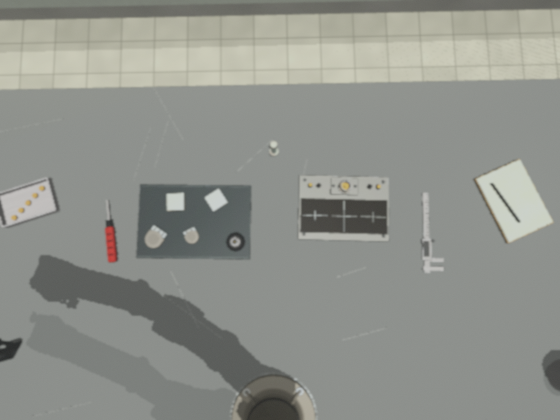

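View pics/side0.png

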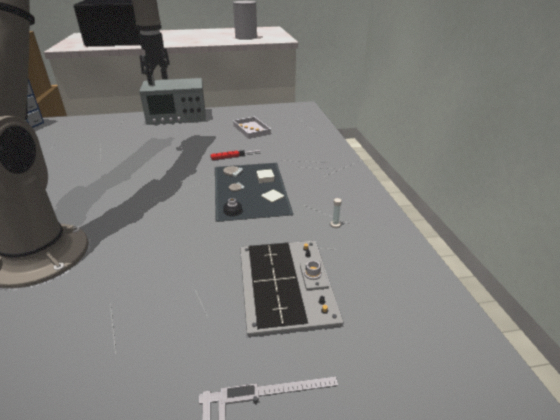

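View pics/wrist0.png

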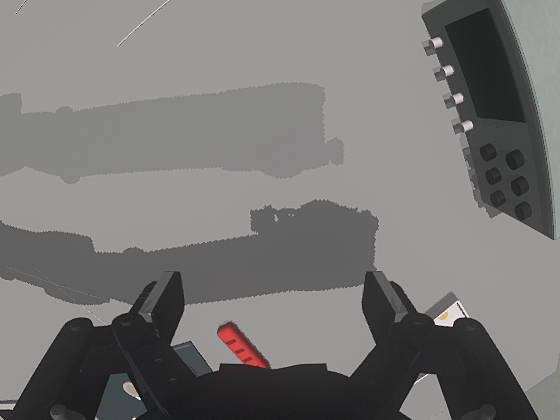

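```bash
cat > h.py <<'E'
import numpy as np, cv2, pickle
from scipy.spatial.transform import Rotation as Ro
def foc(c): return 210/np.tan(np.radians(c["fovy"])/2)
def ray(c,u,v,fish):
    f=foc(c); x=(u-c["cx"]);y=(v-c["cy"])
    if fish:
        r=np.hypot(x,y);th=r/f;s=np.sin(th)/max(r,1e-9);d=np.array([x*s,y*s,np.cos(th)])
    else: d=np.array([x/f,y/f,1.])
    R=np.array(c["R"]);return R.T@d, -R.T@np.array(c["t"])
def px2w(c,u,v,z,fish=False):
    d,o=ray(c,u,v,fish);return o+d*(z-o[2])/d[2]
def w2px(c,X,fish=False):
    R=np.array(c["R"]);p=R@np.asarray(X,float)+np.array(c["t"]);f=foc(c)
    if fish:
        th=np.arctan2(np.hypot(p[0],p[1]),p[2]);r=np.hypot(p[0],p[1]);k=f*th/max(r,1e-9);return np.array([c["cx"]+p[0]*k,c["cy"]+p[1]*k])
    return np.array([c["cx"]+f*p[0]/p[2],c["cy"]+f*p[1]/p[2]])
def toolR(o): 
    w,x,y,z=o["tool_rot"];return Ro.from_quat([x,y,z,w])
E
python3 - <<'E'
from h import *
from station import bot
d=pickle.load(open("c0.pkl","rb"));t=d["top"];w=d["wrist"]
np.set_printoptions(precision=4,suppress=True)
for n,u,v,z in [("thick",175,201,.023),("thin",216,200,.009),("lg",155,237,.015),("sg",191,235,.011),("probe",235,242,.03),("crossM",344,216,.022),("crossL",315,216,.022),("crossR",373,216,.022),("socket",345,186,.054),("tube",273,148,.08),("matTL",138,184,.003),("matBR",251,259,.003)]:
    print(n,px2w(t,u,v,z))
o=bot.get_obs();T=toolR(o);print(T.as_matrix())
R=np.array(w["R"]);cp=-R.T@np.array(w["t"])
print("cam in tool",T.inv().apply(cp-o["eef_pos"]),"cam axis in tool",T.inv().apply(R[2]),"cam x in tool",T.inv().apply(R[0]))
img=t["color"][:,:,::-1]
cv2.imwrite("pics/topz1.png",cv2.resize(img[175:270,125:265],None,fx=5.5,fy=5.5,interpolation=cv2.INTER_CUBIC))
cv2.imwrite("pics/topz2.png",cv2.resize(img[165:255,290:450],None,fx=5,fy=5,interpolation=cv2.INTER_CUBIC))
E
```

```text
thick [0.6136 0.2788 0.023 ]
thin [0.6163 0.1606 0.009 ]
lg [0.5096 0.338  0.015 ]
sg [0.5138 0.2336 0.011 ]
probe [0.4905 0.1026 0.03  ]
crossM [ 0.5608 -0.2146  0.022 ]
crossL [ 0.5623 -0.1302  0.022 ]
crossR [ 0.5593 -0.2989  0.022 ]
socket [ 0.6438 -0.2152  0.054 ]
tube [ 0.7518 -0.0116  0.08  ]
matTL [0.6698 0.3959 0.003 ]
matBR [0.4409 0.0589 0.003 ]
[[-0.0005 -0.9052  0.4249]
 [-0.0013  0.4249  0.9052]
 [-1.     -0.0001 -0.0014]]
cam in tool [-0.143   0.0783  0.0002] cam axis in tool [ 0.9523 -0.305   0.0007] cam x in tool [-0.0007  0.      1.    ]
```

View pics/topz1.png

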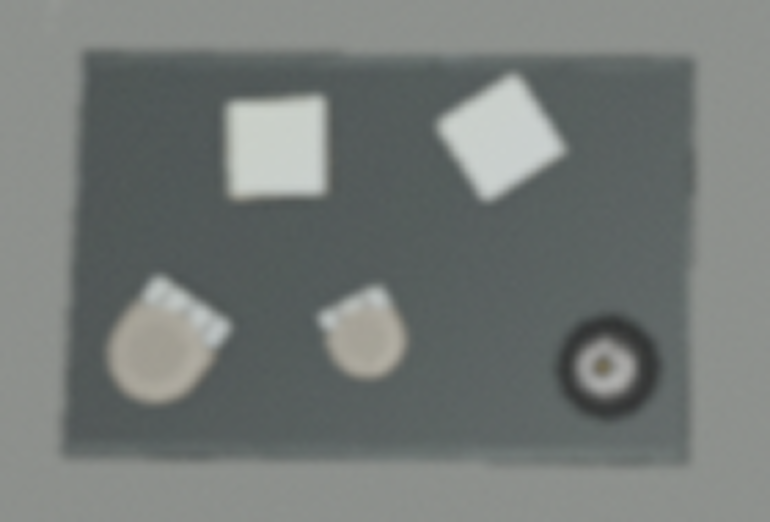

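View pics/topz2.png

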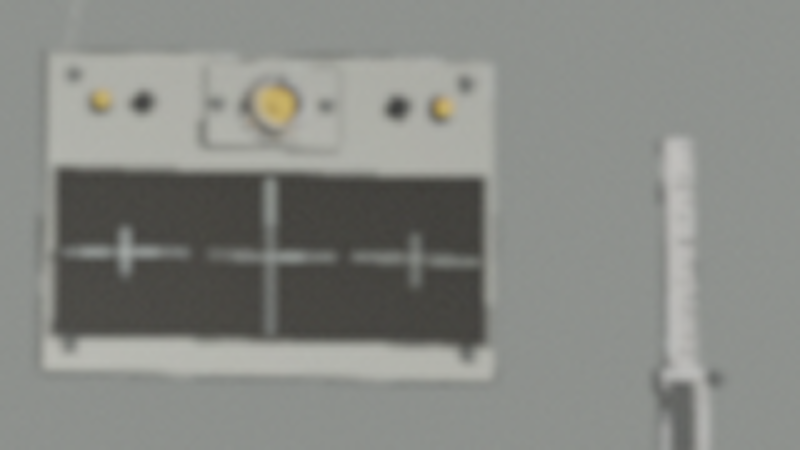

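>>> {"name": "drive_tool", "arguments": {"slide": [[20, -40, -4], [40, -80, -8], [60, -125, -12], [80, -170, -16], [100, -215, -20], [120, -260, -24], [140, -310, -28], [155, -350, -30], [155, -370, -30], [155, -370, -30]], "turn": [[0, 0, 0.1], [0, 0, 0.2], [0, 0, 0.3], [0, 0, 0.44], [0, 0, 0.44], [0, 0, 0.44], [0, 0, 0.44], [0, 0, 0.44], [0, 0, 0.44], [0, 0, 0.44]], "gripper": [1, 1, 1, 1, 1, 1, 1, 1, 1, 1]}}

```text
t: 1.15
eef_pos: [0.4421, 0.2365, 0.2003]
tool_rot: [0.5, -0.499, 0.502, 0.498]
contact_force: [0.3, -0.3, 0.4]
gripper_width: 1.003
```

```bash
cat > look.py <<'E'
import sys
from h import *
from station import bot
o=bot.get_obs();c=bot.read_camera("wrist");pickle.dump((o,c),open(sys.argv[1]+".pkl","wb"))
cv2.imwrite(f"pics/{sys.argv[1]}.png",cv2.resize(c["color"][:,:,::-1],None,fx=1.4,fy=1.4,interpolation=cv2.INTER_CUBIC));print(o["t"],o["eef_pos"],toolR(o).as_matrix().round(3).tolist(),o["contact_force"],o["gripper_width"])
E
python3 look.py w1
```

```text
1.15 [0.44214395 0.23645584 0.20028403] [[-0.001, -1.0, 0.005], [-0.003, 0.005, 1.0], [-1.0, 0.001, -0.003]] [ 0.34101909 -0.31291765  0.35321449] 1.002952620081981
```

View pics/w1.png

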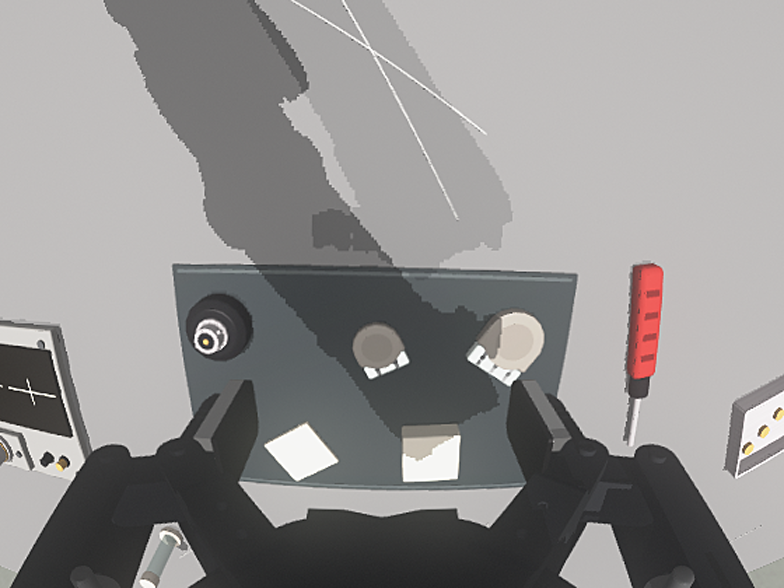

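```bash
cat >> h.py <<'E'
def ortho(c,z,xc,yc,half,n=600,fish=True):
    # up=+x, left=+y
    s=2*half/n
    jj,ii=np.meshgrid(np.arange(n),np.arange(n))
    X=xc+half-(ii+.5)*s; Y=yc+half-(jj+.5)*s
    P=np.stack([X,Y,np.full_like(X,z)],-1)@np.array(c["R"]).T+np.array(c["t"])
    f=foc(c)
    if fish:
        r=np.hypot(P[...,0],P[...,1]);k=f*np.arctan2(r,P[...,2])/np.maximum(r,1e-9)
    else: k=f/P[...,2]
    return cv2.remap(c["color"][:,:,::-1].copy(),(c["cx"]+P[...,0]*k).astype(np.float32),(c["cy"]+P[...,1]*k).astype(np.float32),cv2.INTER_CUBIC)
def op(u,v,xc,yc,half,n=600):
    s=2*half/n;return xc+half-(v+.5)*s, yc+half-(u+.5)*s
def opx(x,y,xc,yc,half,n=600):
    s=2*half/n;return (yc+half-y)/s-.5,(xc+half-x)/s-.5
def gen(L,W,hd,flat0,flat1,x,y,yaw):
    # D outline: round end at -x
    h=W/2; cx0=flat0; a=np.linspace(np.pi/2,3*np.pi/2,40)
    rx=L/2+flat0
    pts=[[L/2,-h],[L/2,h]]+[[flat0+rx*np.cos(t),h*np.sin(t)] for t in a]
    p=np.array(pts);c,s=np.cos(yaw),np.sin(yaw)
    return p@np.array([[c,s],[-s,c]])+[x,y]
E
python3 - <<'E'
from h import *
o,c=pickle.load(open("w1.pkl","rb"))
a=ortho(c,.015,.51,.338,.05,400);b=ortho(c,.011,.514,.234,.05,400);d=ortho(c,.023,.614,.279,.05,400)
cv2.imwrite("pics/o1.png",np.hstack([a,b]));cv2.imwrite("pics/o1b.png",np.hstack([d,ortho(c,.021,.49,.103,.05,400)]))
E
```

```text
(no output)
```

View pics/o1.png

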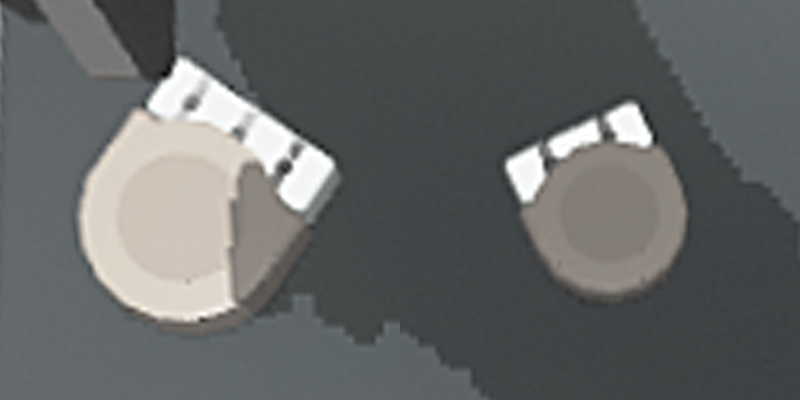

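View pics/o1b.png

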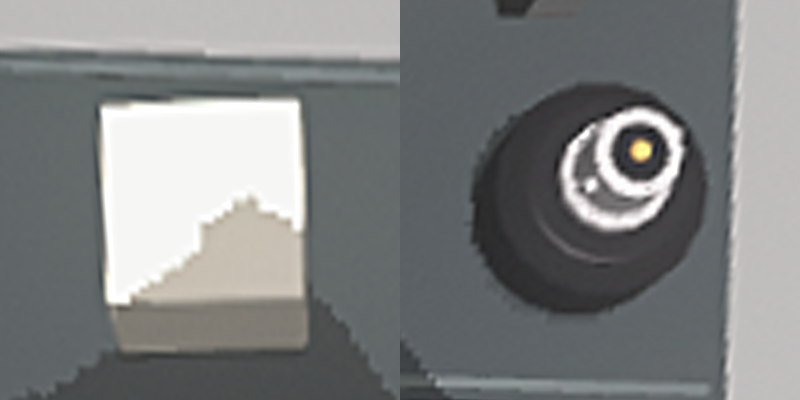

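```bash
cat > fit.py <<'E'
from h import *
def ov(c,z,xc,yc,half,n,poly,k=2):
    im=ortho(c,z,xc,yc,half,n)
    im=cv2.resize(im,None,fx=1,fy=1)
    p=np.array([opx(q[0],q[1],xc,yc,half,n) for q in poly])
    cv2.polylines(im,[np.round(p*8).astype(np.int32)],True,(0,0,255),1,cv2.LINE_AA,3);return im
LG=(.060,.052,.016,-.004,.014);SG=(.044,.040,.012,-.002,.010)
E
python3 - <<'E'
from fit import *
o,c=pickle.load(open("w1.pkl","rb"))
def cen(u,v,yaw,dx,xc,yc):
    x,y=op(u,v,xc,yc,.05,400);return x+dx*np.cos(yaw),y+dx*np.sin(yaw)
l=cen(184,215,-.60,.004,.51,.338);s=cen(607-400,217,.435,.002,.514,.234);print(l,s)
cv2.imwrite("pics/f1.png",np.hstack([ov(c,.015,.51,.338,.05,400,gen(*LG,*l,-.60)),ov(c,.011,.514,.234,.05,400,gen(*SG,*s,.435))]))
E
```

```text
(np.float64(0.5094263424596388), np.float64(0.3396164301064199)) (np.float64(0.5114387400845988), np.float64(0.23296782080273332))
```

View pics/f1.png

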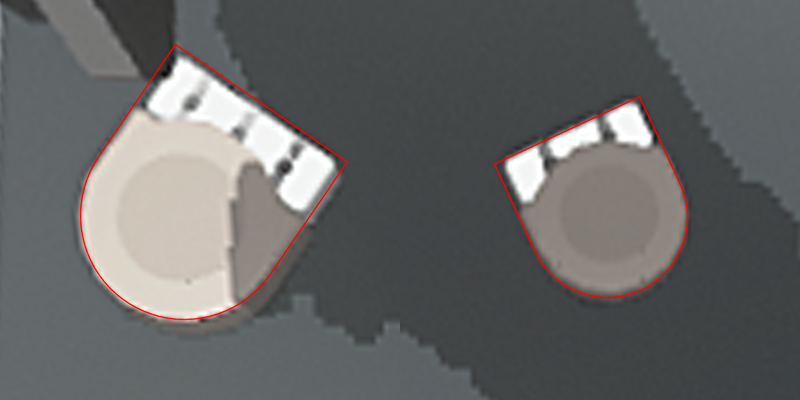

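>>> {"name": "drive_tool", "arguments": {"slide": [[20, 30, -20], [40, 60, -50], [60, 90, -80], [71, 100, -115], [71, 100, -140], [71, 100, -140], [71, 100, -140], [71, 100, -140]], "turn": [[0, 0, -0.15], [0, 0, -0.3], [0, 0, -0.45], [0, 0, -0.595], [0, 0, -0.595], [0, 0, -0.595], [0, 0, -0.595], [0, 0, -0.595]], "gripper": [0.74, 0.74, 0.74, 0.74, 0.74, 0.74, 0.74, 0.74]}}

```text
t: 2.0
eef_pos: [0.5134, 0.3402, 0.0622]
tool_rot: [0.625, -0.331, 0.624, 0.331]
contact_force: [0.8, 0.1, 0.4]
gripper_width: 0.743
```

```bash
python3 look.py w2
```

```text
2.0 [0.51337928 0.34021078 0.06218357] [[0.001, -0.827, 0.561], [0.001, 0.561, 0.827], [-1.0, -0.0, 0.001]] [0.7636443  0.10326776 0.37413085] 0.7431316513025337
```

View pics/w2.png

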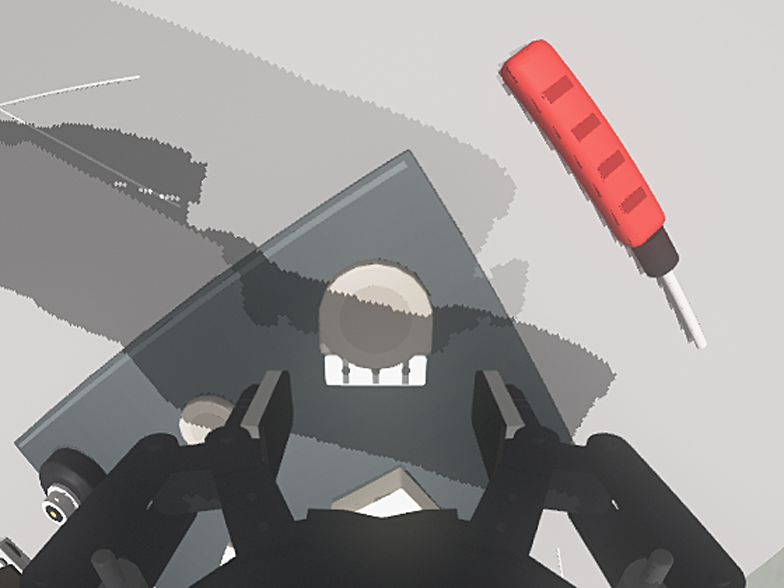

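Run:
```python
from fit import *
o,c=pickle.load(open("w2.pkl","rb"))
l=(.5094,.3396)
a=ov(c,.015,.51,.338,.05,400,gen(*LG,*l,-.60)); b=ov(c,.015,.51,.338,.05,400,gen(*LG,*l,-.60)[:0].reshape(0,2)) if 0 else ortho(c,.015,.51,.338,.05,400)
cv2.imwrite("pics/f2.png",np.hstack([a,b]))
```

```text
(no output)
```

View pics/f2.png

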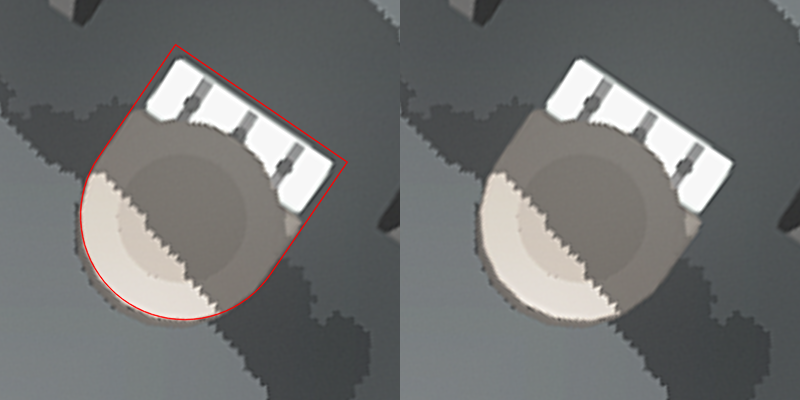

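>>> {"name": "drive_tool", "arguments": {"slide": [[0, -3, -20], [0, -3, -40], [0, -3, -52], [0, -3, -57], [0, -3, -60], [0, -3, -60]], "turn": [[0, 0, 0], [0, 0, 0], [0, 0, 0], [0, 0, 0], [0, 0, 0], [0, 0, 0]], "gripper": [0.74, 0.74, 0.74, 0.74, 0.74, 0.74]}}

```text
t: 2.65
eef_pos: [0.5138, 0.3373, 0.0028]
tool_rot: [0.626, -0.331, 0.624, 0.331]
contact_force: [-0.5, -1.0, -0.8]
gripper_width: 0.74
```

>>> {"name": "drive_tool", "arguments": {"slide": [[0, 0, -1], [0, 0, -1], [0, 0, -1], [0, 0, -1], [0, 0, -1], [0, 0, -1]], "turn": [[0, 0, 0], [0, 0, 0], [0, 0, 0], [0, 0, 0], [0, 0, 0], [0, 0, 0]], "gripper": [0.5, 0.5, 0.5, 0.5, 0.5, 0.5], "squeeze": 40}}

```text
t: 3.25
eef_pos: [0.5144, 0.3376, 0.003]
tool_rot: [0.626, -0.331, 0.624, 0.331]
contact_force: [-0.6, -0.6, 5.9]
gripper_width: 0.593
```

>>> {"name": "drive_tool", "arguments": {"slide": [[0, 0, 10], [0, 0, 30], [0, 0, 60], [0, -10, 100], [20, -50, 140], [40, -90, 140], [60, -130, 140], [80, -170, 140], [90, -210, 140], [90, -250, 140]], "turn": [[0, 0, 0], [0, 0, 0], [0, 0, 0], [0, 0, 0.1], [0, 0, 0.2], [0, 0, 0.3], [0, 0, 0.4], [0, 0, 0.5], [0, 0, 0.58], [0, 0, 0.58]], "gripper": [0.5, 0.5, 0.5, 0.5, 0.5, 0.5, 0.5, 0.5, 0.5, 0.5]}}

```text
t: 4.25
eef_pos: [0.6059, 0.0854, 0.144]
tool_rot: [0.506, -0.496, 0.502, 0.496]
contact_force: [-0.2, -0.9, -1.1]
gripper_width: 0.593
```

>>> {"name": "drive_tool", "arguments": {"slide": [[10, -40, 0], [20, -80, 0], [30, -120, 0], [40, -160, 0], [45, -200, 0], [50, -240, 0], [50, -280, 0], [50, -310, 0], [50, -310, 0], [50, -310, 0]], "turn": [[0, 0, 0], [0, 0, 0], [0, 0, 0], [0, 0, 0], [0, 0, 0], [0, 0, 0], [0, 0, 0], [0, 0, 0], [0, 0, 0], [0, 0, 0]], "gripper": [0.5, 0.5, 0.5, 0.5, 0.5, 0.5, 0.5, 0.5, 0.5, 0.5]}}

```text
t: 5.25
eef_pos: [0.6557, -0.2256, 0.1446]
tool_rot: [0.506, -0.496, 0.503, 0.495]
contact_force: [0.3, 1.2, -0.6]
gripper_width: 0.592
```

```bash
python3 look.py w3
```

```text
5.25 [ 0.65566979 -0.22564292  0.14457355] [[0.004, -1.0, 0.018], [0.003, 0.018, 1.0], [-1.0, -0.004, 0.003]] [ 0.32530954  1.15275667 -0.62037499] 0.5923935214171487
```

View pics/w3.png

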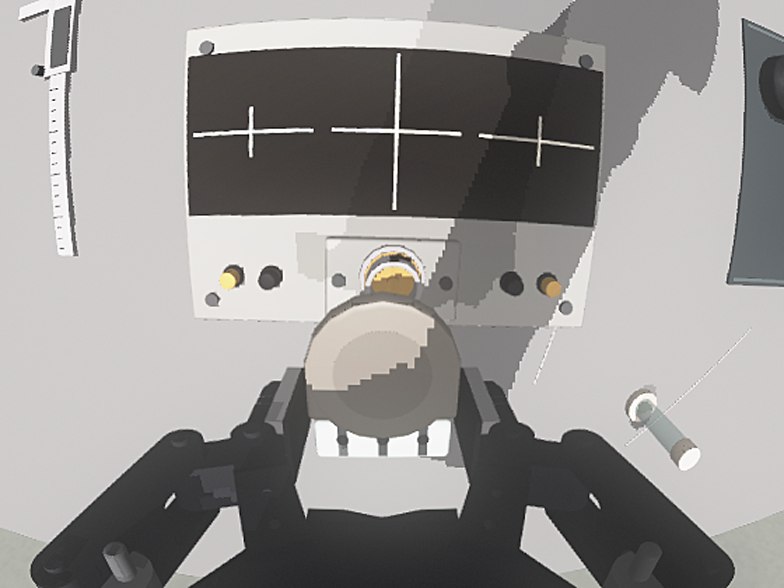

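Run:
```python
from fit import *
o,c=pickle.load(open("w3.pkl","rb"))
cv2.imwrite("pics/o3.png",ortho(c,.022,.58,-.215,.15,600))
z=o["eef_pos"][2]+.012;p=o["eef_pos"]
yaw=-.015
x,y=p[0]-.005*np.cos(yaw),p[1]-.005*np.sin(yaw)
cv2.imwrite("pics/f3.png",np.hstack([ov(c,z,p[0],p[1],.05,400,gen(*LG,x,y,yaw)),ortho(c,z,p[0],p[1],.05,400)]))
```

```text
(no output)
```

View pics/o3.png

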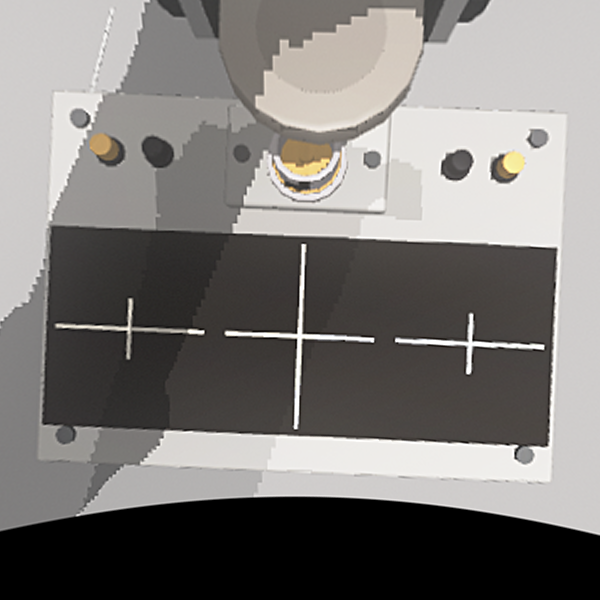

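View pics/f3.png

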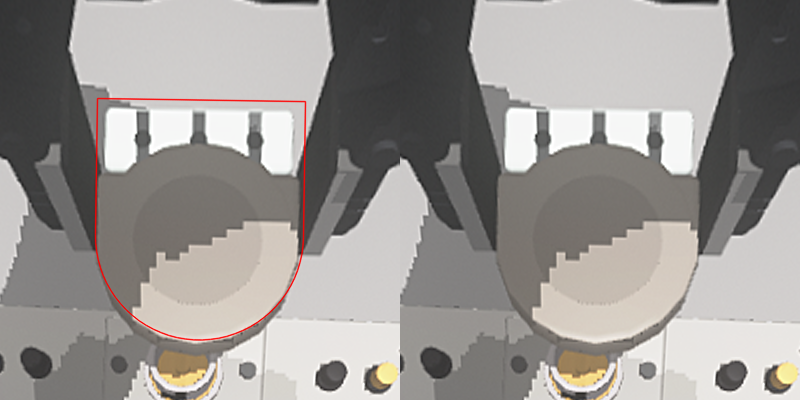

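>>> {"name": "drive_tool", "arguments": {"slide": [[-40, 5, 0], [-80, 10, -10], [-89, 10.5, -40], [-89, 10.5, -70], [-89, 10.5, -90], [-89, 10.5, -100], [-89, 10.5, -100], [-89, 10.5, -100]], "turn": [[-0.003, 0.004, -0.026], [-0.003, 0.004, -0.026], [-0.003, 0.004, -0.026], [-0.003, 0.004, -0.026], [-0.003, 0.004, -0.026], [-0.003, 0.004, -0.026], [-0.003, 0.004, -0.026], [-0.003, 0.004, -0.026]], "gripper": [0.5, 0.5, 0.5, 0.5, 0.5, 0.5, 0.5, 0.5]}}

```text
t: 6.1
eef_pos: [0.568, -0.2127, 0.0453]
tool_rot: [0.51, -0.49, 0.509, 0.49]
contact_force: [0.8, -0.0, -0.6]
gripper_width: 0.596
```

```bash
python3 look.py w4
```

```text
6.1 [ 0.56798425 -0.21271371  0.04528103] [[0.001, -0.999, 0.04], [0.001, 0.04, 0.999], [-1.0, -0.001, 0.001]] [ 0.80362084 -0.00215356 -0.60974597] 0.5963660194264137
```

View pics/w4.png

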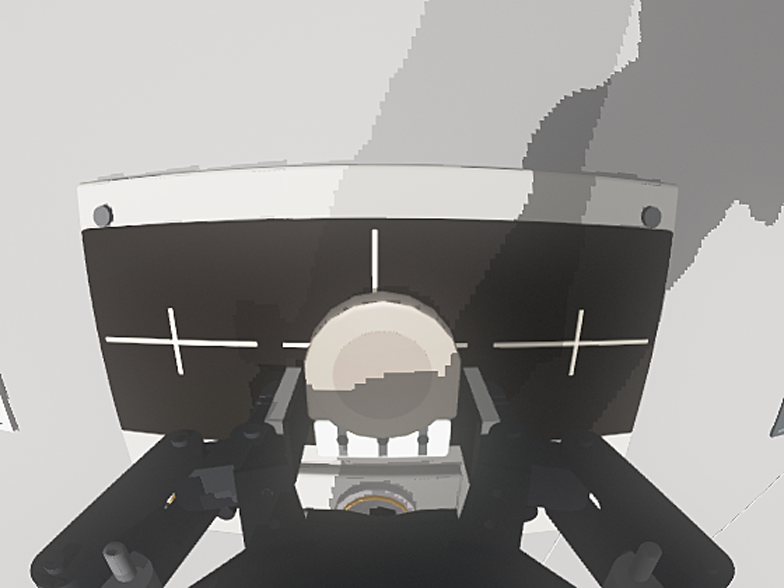

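Run:
```python
from fit import *
o,c=pickle.load(open("w4.pkl","rb"))
cv2.imwrite("pics/o4.png",ortho(c,.022,.56,-.215,.12,600))
```

```text
(no output)
```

View pics/o4.png

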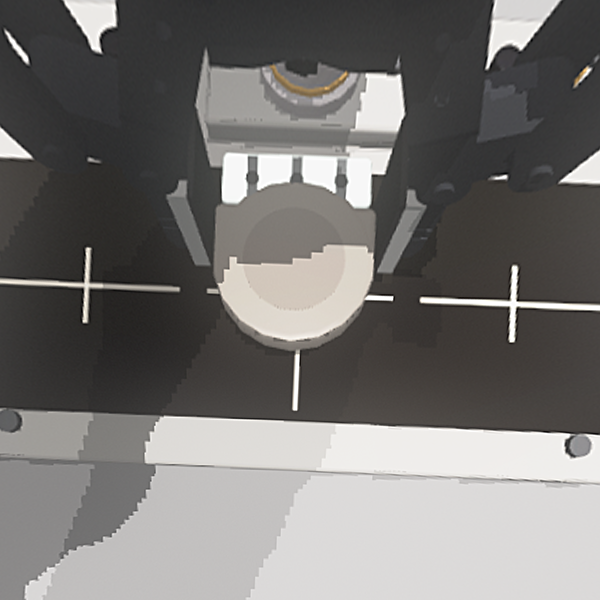

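>>> {"name": "drive_tool", "arguments": {"slide": [[-1, -2.8, -8], [-1.3, -2.8, -16], [-1.3, -2.8, -19], [-1.3, -2.8, -19], [-1.3, -2.8, -19]], "turn": [[0, 0, -0.003], [0, 0, -0.003], [0, 0, -0.003], [0, 0, -0.003], [0, 0, -0.003]], "gripper": [0.5, 0.5, 0.5, 0.5, 0.5]}}

```text
t: 6.65
eef_pos: [0.5669, -0.2158, 0.0265]
tool_rot: [0.511, -0.489, 0.51, 0.489]
contact_force: [-0.6, -0.2, -1.7]
gripper_width: 0.593
```

>>> {"name": "drive_tool", "arguments": {"slide": [[0, 0.3, -1], [0, 0.3, -2], [0, 0.3, -3], [0, 0.3, -4], [0, 0.3, -4], [0, 0.3, -4]], "turn": [[0, 0, 0], [0, 0, 0], [0, 0, 0], [0, 0, 0], [0, 0, 0], [0, 0, 0]], "gripper": [0.5, 0.5, 0.5, 0.5, 0.5, 0.5]}}

```text
t: 7.25
eef_pos: [0.5668, -0.2156, 0.0225]
tool_rot: [0.511, -0.489, 0.51, 0.489]
contact_force: [1.0, 0.4, -1.3]
gripper_width: 0.59
```

>>> {"name": "drive_tool", "arguments": {"slide": [[0, 0, -1], [0, 0, -1.5], [0, 0, -1.5], [0, 0, -1.5]], "turn": [[0, 0, 0], [0, 0, 0], [0, 0, 0], [0, 0, 0]], "gripper": [0.5, 0.5, 0.5, 0.5]}}

```text
t: 7.65
eef_pos: [0.567, -0.2156, 0.022]
tool_rot: [0.512, -0.489, 0.51, 0.489]
contact_force: [-2.4, 0.7, 8.5]
gripper_width: 0.595
```

Contact at 8.5 N; release by a partial opening, then rise.

>>> {"name": "drive_tool", "arguments": {"slide": [[0, 0, 0], [0, 0, 0], [0, 0, 0], [0, 0, 10], [0, 0, 40], [0, 0, 80], [10, 0, 120], [30, 0, 120], [30, 0, 120]], "turn": [[0, 0, 0], [0, 0, 0], [0, 0, 0], [0, 0, 0], [0, 0, 0], [0, 0, 0], [0, 0, 0], [0, 0, 0], [0, 0, 0]], "gripper": [0.65, 0.72, 0.74, 0.74, 0.74, 0.74, 0.74, 0.74, 0.74]}}

```text
t: 8.55
eef_pos: [0.6002, -0.2153, 0.1445]
tool_rot: [0.512, -0.491, 0.509, 0.488]
contact_force: [-0.4, 0.4, -0.0]
gripper_width: 0.739
```

```bash
python3 look.py w5;  python3 - <<'E'
from fit import *
o,c=pickle.load(open("w5.pkl","rb"))
M=np.array([.5618,-.2153]);
cv2.imwrite("pics/f5.png",np.hstack([ov(c,.034,*M,.05,400,gen(*LG,*M,-.043)),ortho(c,.022,.56,-.215,.12,400)]))
E
```

```text
8.55 [ 0.60023052 -0.21525734  0.14450999] [[0.007, -0.999, 0.042], [0.0, 0.042, 0.999], [-1.0, -0.007, 0.0]] [-0.35124679  0.37788565 -0.01201837] 0.7392755161098691
```

View pics/f5.png

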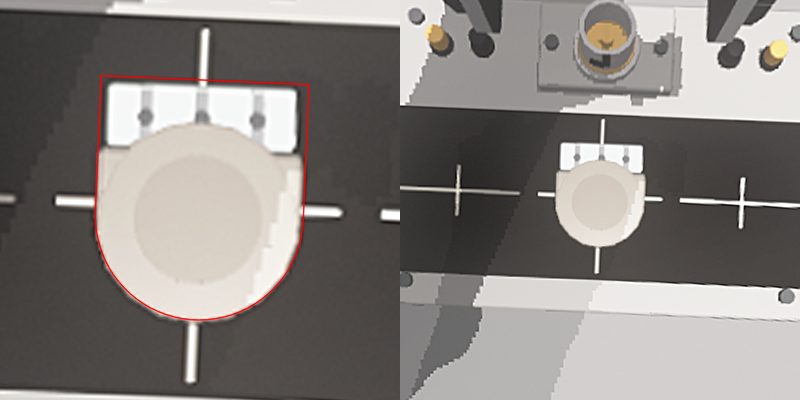

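>>> {"name": "drive_tool", "arguments": {"slide": [[0, 40, 0], [5, 90, 0], [10, 140, 0], [20, 190, 0], [30, 240, 0], [40, 290, 0], [50, 340, 0], [55, 390, 0], [55, 440, 0], [55, 480, 0]], "turn": [[0, 0, 0], [0, 0, 0.02], [0, 0, 0.04], [0, 0, 0.06], [0, 0, 0.067], [0, 0, 0.067], [0, 0, 0.067], [0, 0, 0.067], [0, 0, 0.067], [0, 0, 0.067]], "gripper": [0.74, 0.74, 0.74, 0.74, 0.74, 0.74, 0.74, 0.74, 0.74, 0.74]}}

```text
t: 9.6
eef_pos: [0.6516, 0.2667, 0.1419]
tool_rot: [-0.494, 0.507, -0.493, -0.506]
contact_force: [0.7, -0.3, -0.9]
gripper_width: 0.738
```

>>> {"name": "drive_tool", "arguments": {"slide": [[0, 10, 0], [0, 12, 0], [0, 12, 0]], "turn": [[0, 0, 0], [0, 0, 0], [0, 0, 0]], "gripper": [0.74, 0.74, 0.74]}}

```text
t: 9.9
eef_pos: [0.6512, 0.2766, 0.1412]
tool_rot: [-0.494, 0.506, -0.495, -0.505]
contact_force: [0.7, 0.1, 0.0]
gripper_width: 0.738
```

```bash
python3 look.py w6;  python3 - <<'E'
from fit import *
o,c=pickle.load(open("w6.pkl","rb"))
def sq(x,y,yaw,s=.05):
    h=s/2;p=np.array([[h,h],[h,-h],[-h,-h],[-h,h]]);cc,ss=np.cos(yaw),np.sin(yaw);return p@np.array([[cc,ss],[-ss,cc]])+[x,y]
cv2.imwrite("pics/f6.png",np.hstack([ov(c,.023,.614,.278,.05,400,sq(.6139,.2784,.025)),ortho(c,.023,.614,.278,.05,400)]))
E
```

```text
9.9 [0.65124093 0.27655558 0.14116262] [[0.0, -1.0, -0.024], [-0.002, -0.024, 1.0], [-1.0, -0.0, -0.002]] [0.6560483  0.06708091 0.0054433 ] 0.7376757440202018
```

View pics/f6.png

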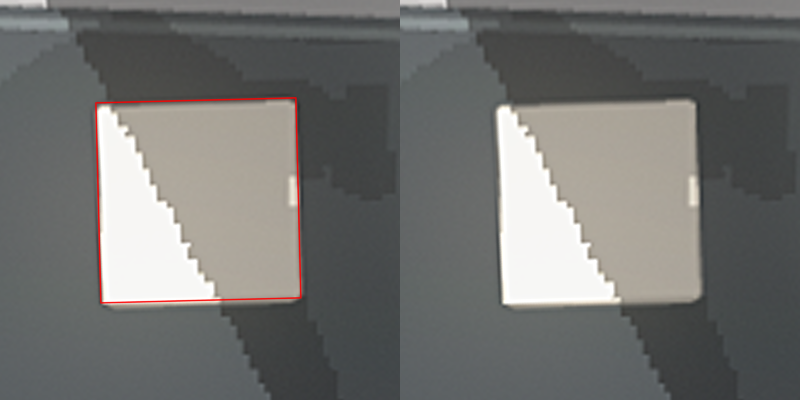

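>>> {"name": "drive_tool", "arguments": {"slide": [[-20, 1, -20], [-37, 1.5, -50], [-37.5, 1.7, -85], [-37.5, 1.7, -110], [-37.5, 1.7, -124], [-37.5, 1.7, -130], [-37.5, 1.7, -130], [-37.5, 1.7, -130]], "turn": [[0, 0, 0], [0, 0, 0], [0, 0, 0], [0, 0, 0], [0, 0, 0], [0, 0, 0], [0, 0, 0], [0, 0, 0]], "gripper": [0.74, 0.74, 0.74, 0.74, 0.74, 0.74, 0.74, 0.74]}}

```text
t: 10.75
eef_pos: [0.6155, 0.2771, 0.0128]
tool_rot: [-0.495, 0.506, -0.494, -0.504]
contact_force: [0.1, 0.3, 0.2]
gripper_width: 0.739
```

>>> {"name": "drive_tool", "arguments": {"slide": [[0, 0, 0], [0, 0, 0], [0, 0, 0], [0, 0, 0], [0, 0, 0]], "turn": [[0, 0, 0], [0, 0, 0], [0, 0, 0], [0, 0, 0], [0, 0, 0]], "gripper": [0.48, 0.48, 0.48, 0.48, 0.48], "squeeze": 40}}

```text
t: 11.25
eef_pos: [0.6166, 0.2775, 0.0145]
tool_rot: [-0.496, 0.507, -0.493, -0.504]
contact_force: [-2.0, -0.7, 6.3]
gripper_width: 0.574
```

>>> {"name": "drive_tool", "arguments": {"slide": [[0, 0, 10], [0, 0, 40], [0, -20, 80], [0, -60, 125], [10, -110, 140], [20, -160, 140], [25, -210, 140], [30, -260, 140], [35, -310, 140], [40, -350, 140]], "turn": [[0, 0, 0], [0, 0, 0], [0, 0, 0], [0, 0, -0.02], [0, 0, -0.04], [0, 0, -0.067], [0, 0, -0.067], [0, 0, -0.067], [0, 0, -0.067], [0, 0, -0.067]], "gripper": [0.48, 0.48, 0.48, 0.48, 0.48, 0.48, 0.48, 0.48, 0.48, 0.48]}}

```text
t: 12.25
eef_pos: [0.6562, -0.0712, 0.1555]
tool_rot: [0.513, -0.49, 0.51, 0.487]
contact_force: [0.5, 0.2, -0.0]
gripper_width: 0.562
```

>>> {"name": "drive_tool", "arguments": {"slide": [[0, -40, 0], [0, -80, 0], [0, -110, 0], [0, -130, 0], [0, -142, 0], [0, -142, 0], [0, -142, 0]], "turn": [[0, 0, 0], [0, 0, 0], [0, 0, 0], [0, 0, 0], [0, 0, 0], [0, 0, 0], [0, 0, 0]], "gripper": [0.48, 0.48, 0.48, 0.48, 0.48, 0.48, 0.48]}}

```text
t: 12.95
eef_pos: [0.6565, -0.2117, 0.1557]
tool_rot: [0.513, -0.49, 0.509, 0.487]
contact_force: [-0.1, 0.5, -0.3]
gripper_width: 0.572
```

```bash
cat >> fit.py <<'E'
def sq(x,y,yaw,s=.05):
    h=s/2;p=np.array([[h,h],[h,-h],[-h,-h],[-h,h]]);cc,ss=np.cos(yaw),np.sin(yaw);return p@np.array([[cc,ss],[-ss,cc]])+[x,y]
E
python3 look.py w7;  python3 - <<'E'
from fit import *
o,c=pickle.load(open("w7.pkl","rb"));p=o["eef_pos"];yaw=np.arctan2(-toolR(o).as_matrix()[0,2],toolR(o).as_matrix()[1,2]);print(yaw)
M=np.array([.5618,-.2153]);z=p[2]-.0115+.02
cv2.imwrite("pics/f7.png",np.hstack([ov(c,z,p[0],p[1],.05,400,sq(p[0]-.003,p[1],yaw)),ov(c,.034,*M,.05,400,gen(*LG,*M,-.043))]))
E
```

```text
12.95 [ 0.65646502 -0.21165146  0.15568605] [[0.006, -0.999, 0.044], [0.0, 0.044, 0.999], [-1.0, -0.006, 0.001]] [-0.11193073  0.5019404  -0.30567136] 0.5717083206745184
-0.04438098257869038
```

View pics/f7.png

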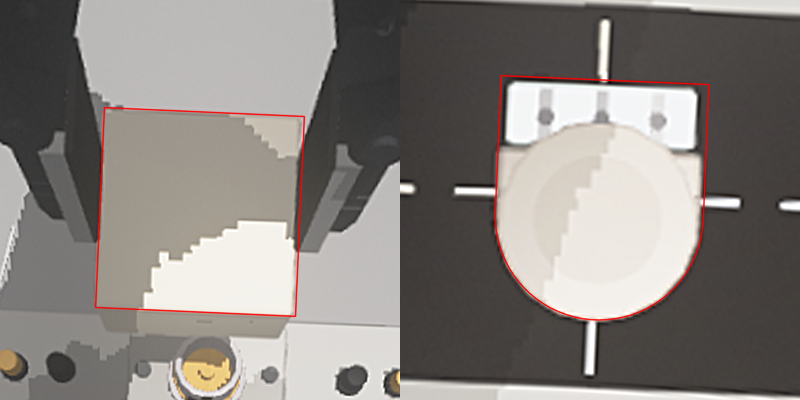

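View pics/w7.png

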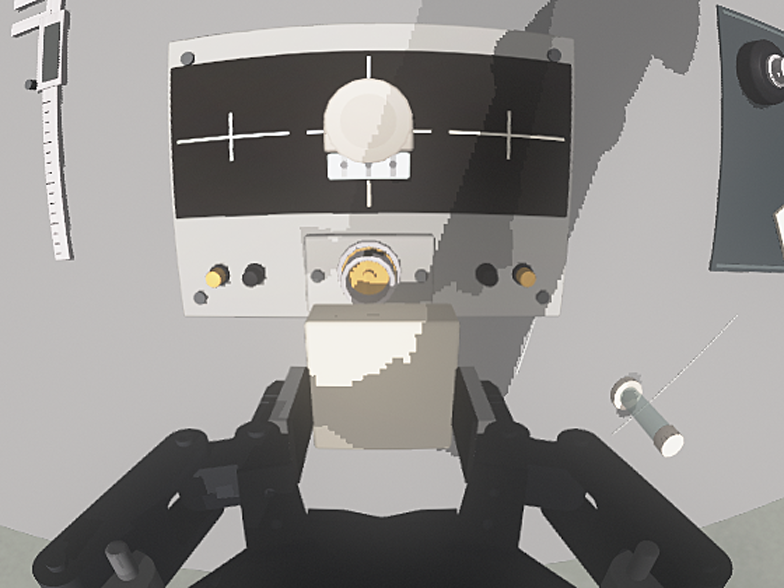

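>>> {"name": "drive_tool", "arguments": {"slide": [[-40, -2, 0], [-80, -4, -5], [-92, -4, -30], [-92, -4, -60], [-92, -4, -85], [-92, -4, -100], [-92, -4, -100], [-92, -4, -100]], "turn": [[0, 0.006, 0], [0, 0.006, 0], [0, 0.006, 0], [0, 0.006, 0], [0, 0.006, 0], [0, 0.006, 0], [0, 0.006, 0], [0, 0.006, 0]], "gripper": [0.48, 0.48, 0.48, 0.48, 0.48, 0.48, 0.48, 0.48]}}

```text
t: 13.8
eef_pos: [0.5653, -0.2144, 0.0562]
tool_rot: [0.511, -0.489, 0.51, 0.489]
contact_force: [0.2, -0.5, 0.4]
gripper_width: 0.568
```

```bash
python3 look.py w8
```

```text
13.8 [ 0.56533879 -0.21436521  0.05617106] [[0.001, -0.999, 0.042], [0.001, 0.042, 0.999], [-1.0, -0.001, 0.001]] [ 0.233395   -0.54366928  0.40459334] 0.5682573612670844
```

View pics/w8.png

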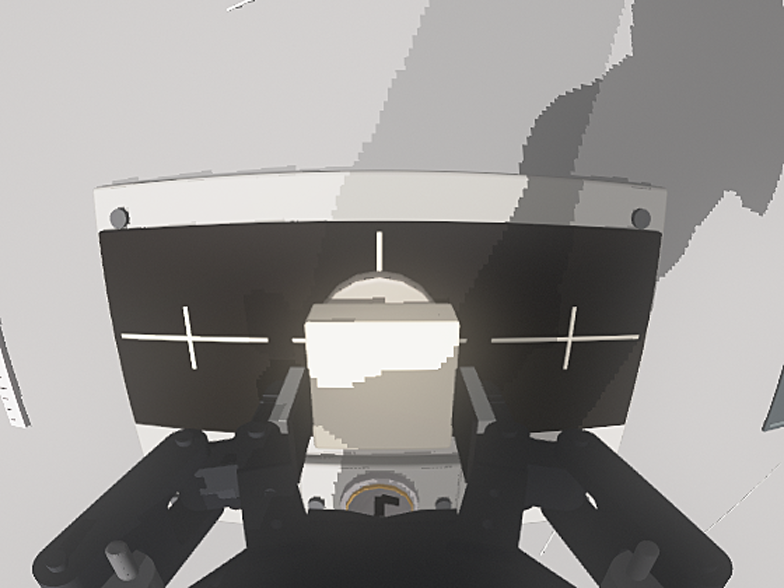

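>>> {"name": "drive_tool", "arguments": {"slide": [[-0.5, -1, -4], [-0.5, -1, -7], [-0.5, -1, -9], [-0.5, -1, -10], [-0.5, -1, -11], [-0.5, -1, -11], [-0.5, -1, -11]], "turn": [[0, 0, 0], [0, 0, 0], [0, 0, 0], [0, 0, 0], [0, 0, 0], [0, 0, 0], [0, 0, 0]], "gripper": [0.48, 0.48, 0.48, 0.48, 0.48, 0.48, 0.48]}}

```text
t: 14.55
eef_pos: [0.5652, -0.2157, 0.0457]
tool_rot: [0.511, -0.49, 0.51, 0.489]
contact_force: [0.3, 0.4, -0.3]
gripper_width: 0.567
```

>>> {"name": "drive_tool", "arguments": {"slide": [[-0.3, 0.3, -1], [-0.3, 0.3, -1.5], [-0.3, 0.3, -2], [-0.3, 0.3, -2]], "turn": [[0, 0, 0], [0, 0, 0], [0, 0, 0], [0, 0, 0]], "gripper": [0.48, 0.48, 0.48, 0.48]}}

```text
t: 14.95
eef_pos: [0.5653, -0.2158, 0.0454]
tool_rot: [0.511, -0.49, 0.51, 0.489]
contact_force: [-3.9, 0.1, 14.0]
gripper_width: 0.568
```

>>> {"name": "drive_tool", "arguments": {"slide": [[0, 0, 0], [0, 0, 0], [0, 0, 0.5], [0, 0, 1], [0, 0, 10], [0, 0, 40], [0, 0, 80], [10, 10, 110], [40, 30, 110], [40, 30, 110]], "turn": [[0, 0, 0], [0, 0, 0], [0, 0, 0], [0, 0, 0], [0, 0, 0], [0, 0, 0], [0, 0, 0], [0, 0, 0], [0, 0, 0], [0, 0, 0]], "gripper": [0.58, 0.62, 0.7, 0.74, 0.74, 0.74, 0.74, 0.74, 0.74, 0.74]}}

```text
t: 15.95
eef_pos: [0.61, -0.1814, 0.1576]
tool_rot: [0.512, -0.492, 0.506, 0.489]
contact_force: [-1.4, 2.2, -0.9]
gripper_width: 0.741
```

```bash
python3 look.py w9;  python3 - <<'E'
from fit import *
o,c=pickle.load(open("w9.pkl","rb"))
M=np.array([.5618,-.2153])
cv2.imwrite("pics/f9.png",np.hstack([ov(c,.054,*M,.05,400,sq(*M,-.043)),ov(c,.034,*M,.05,400,gen(*LG,*M,-.043))]))
E
```

```text
15.95 [ 0.60995187 -0.18142132  0.15763869] [[0.009, -0.999, 0.037], [0.002, 0.037, 0.999], [-1.0, -0.009, 0.002]] [-1.38202893  2.20160001 -0.92360609] 0.7412276076079939
```

View pics/f9.png

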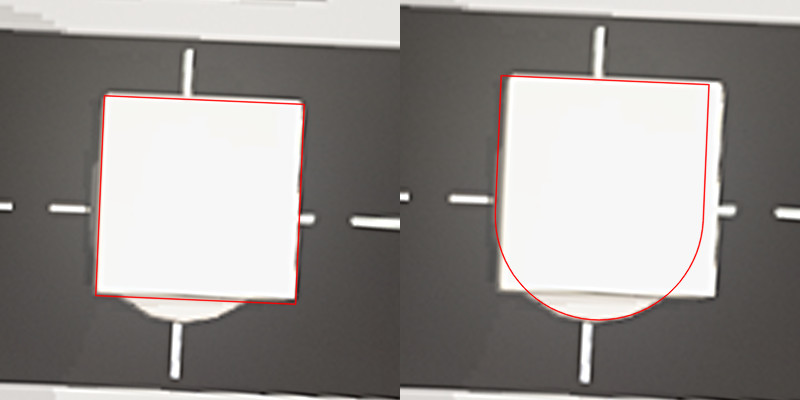

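>>> {"name": "drive_tool", "arguments": {"slide": [[0, 40, 0], [-10, 90, 0], [-20, 140, 0], [-30, 190, 0], [-40, 235, 0], [-50, 270, 0], [-55, 284, 0], [-55, 284, 0], [-55, 284, 0]], "turn": [[0, 0.009, 0.04], [0, 0.009, 0.04], [0, 0.009, 0.04], [0, 0.009, 0.04], [0, 0.009, 0.04], [0, 0.009, 0.04], [0, 0.009, 0.04], [0, 0.009, 0.04], [0, 0.009, 0.04]], "gripper": [0.78, 0.78, 0.78, 0.78, 0.78, 0.78, 0.78, 0.78, 0.78]}}

```text
t: 16.9
eef_pos: [0.5526, 0.0984, 0.1564]
tool_rot: [0.499, -0.499, 0.501, 0.501]
contact_force: [0.2, 0.6, 0.3]
gripper_width: 0.777
```

```bash
python3 look.py wa;  python3 - <<'E'
from fit import *
o,c=pickle.load(open("wa.pkl","rb"))
cv2.imwrite("pics/fa.png",np.hstack([ortho(c,.021,.49,.103,.05,400),ortho(c,.042,.49,.103,.05,400)]))
E
```

```text
16.9 [0.55261214 0.09842793 0.15635931] [[-0.004, -1.0, 0.001], [-0.0, 0.001, 1.0], [-1.0, 0.004, -0.0]] [0.16729222 0.59584828 0.30401884] 0.7770158259972084
```

View pics/fa.png

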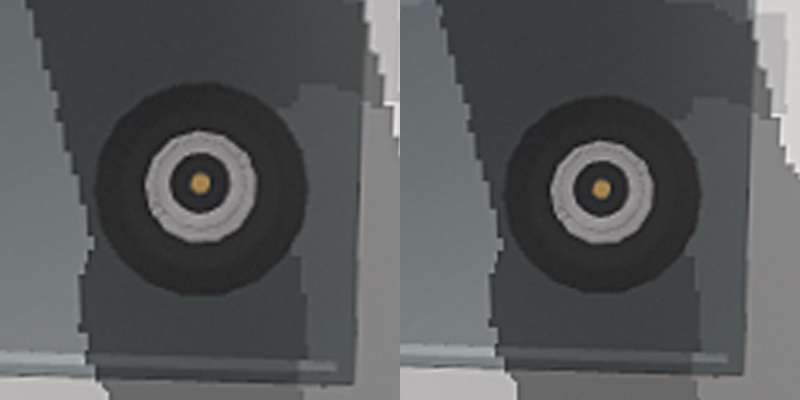

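>>> {"name": "drive_tool", "arguments": {"slide": [[-30, 2, -10], [-61, 4.5, -30], [-61, 4.5, -65], [-61, 4.5, -100], [-61, 4.5, -130], [-61, 4.5, -144], [-61, 4.5, -146], [-61, 4.5, -146], [-61, 4.5, -146]], "turn": [[0, -0.004, 0], [0, -0.004, 0], [0, -0.004, 0], [0, -0.004, 0], [0, -0.004, 0], [0, -0.004, 0], [0, -0.004, 0], [0, -0.004, 0], [0, -0.004, 0]], "gripper": [0.78, 0.78, 0.78, 0.78, 0.78, 0.78, 0.78, 0.78, 0.78]}}

```text
t: 17.85
eef_pos: [0.493, 0.1016, 0.0113]
tool_rot: [0.501, -0.5, 0.5, 0.498]
contact_force: [-0.5, 0.8, 0.5]
gripper_width: 0.781
```

>>> {"name": "drive_tool", "arguments": {"slide": [[-0.5, 1, -1], [-0.5, 1, -1], [-0.5, 1, -1], [-0.5, 1, -1], [-0.5, 1, -1], [-0.5, 1, -1], [-0.5, 1, -1]], "turn": [[0, 0, 0], [0, 0, 0], [0, 0, 0], [0, 0, 0], [0, 0, 0], [0, 0, 0], [0, 0, 0]], "gripper": [0.78, 0.65, 0.52, 0.52, 0.52, 0.52, 0.52], "squeeze": 40}}

```text
t: 18.55
eef_pos: [0.4931, 0.1027, 0.0114]
tool_rot: [0.502, -0.5, 0.5, 0.498]
contact_force: [-1.5, -1.2, 8.3]
gripper_width: 0.601
```

>>> {"name": "drive_tool", "arguments": {"slide": [[0, 0, 10], [0, 0, 40], [10, -15, 80], [30, -50, 120], [50, -90, 155], [70, -130, 155], [90, -170, 155], [110, -210, 155], [130, -250, 155], [150, -290, 155]], "turn": [[0, 0, 0], [0, 0, 0], [0, 0, 0], [0, 0, -0.02], [0, 0, -0.04], [0, 0, -0.04], [0, 0, -0.04], [0, 0, -0.04], [0, 0, -0.04], [0, 0, -0.04]], "gripper": [0.52, 0.52, 0.52, 0.52, 0.52, 0.52, 0.52, 0.52, 0.52, 0.52]}}

```text
t: 19.55
eef_pos: [0.6434, -0.1889, 0.1672]
tool_rot: [0.512, -0.49, 0.51, 0.488]
contact_force: [1.2, 0.2, -0.9]
gripper_width: 0.601
```

>>> {"name": "drive_tool", "arguments": {"slide": [[7, -15, 0], [14, -30, 0], [14, -30, 0], [14, -30, 0], [14, -30, 0]], "turn": [[0, 0, 0], [0, 0, 0], [0, 0, 0], [0, 0, 0], [0, 0, 0]], "gripper": [0.52, 0.52, 0.52, 0.52, 0.52]}}

```text
t: 20.05
eef_pos: [0.6571, -0.217, 0.1673]
tool_rot: [0.512, -0.49, 0.509, 0.489]
contact_force: [-0.1, 0.1, -1.6]
gripper_width: 0.596
```

```bash
cat >> fit.py <<'E'
def circ(x,y,r): 
    a=np.linspace(0,2*np.pi,73)[:-1];return np.stack([x+r*np.cos(a),y+r*np.sin(a)],1)
E
python3 look.py wb;  python3 - <<'E'
from fit import *
o,c=pickle.load(open("wb.pkl","rb"));p=o["eef_pos"]
M=np.array([.5618,-.2153]);z=p[2]-.0084+.039
cv2.imwrite("pics/fb.png",np.hstack([ov(c,z,p[0],p[1],.05,400,circ(p[0],p[1],.0105)),ov(c,.054,*M,.05,400,sq(*M,-.043))]))
cv2.imwrite("pics/fb2.png",ov(c,p[2]-.0084+.018,p[0],p[1],.05,400,circ(p[0],p[1],.027)))
E
```

```text
20.05 [ 0.65713465 -0.21703437  0.16731573] [[0.003, -0.999, 0.042], [0.001, 0.042, 0.999], [-1.0, -0.003, 0.001]] [-0.09711857  0.13776074 -1.56326179] 0.5956090976739874
```

View pics/fb.png

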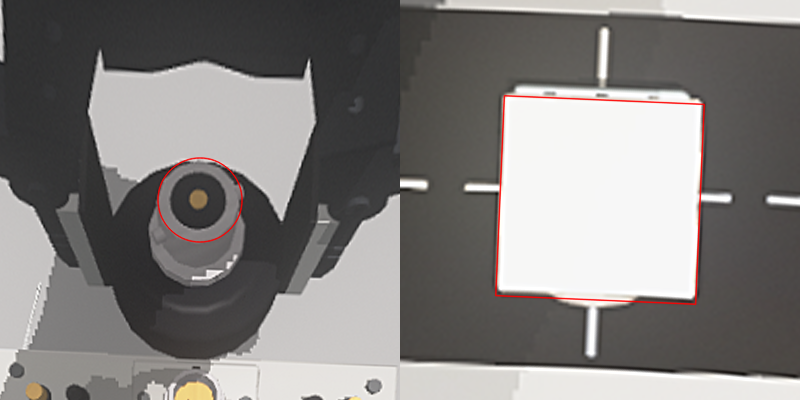

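View pics/fb2.png

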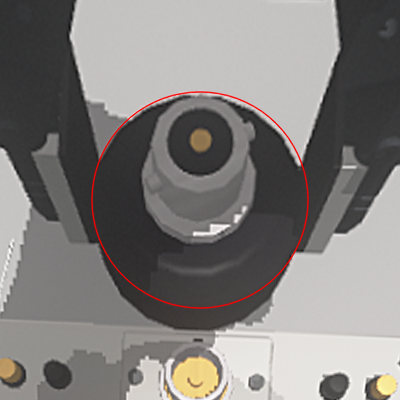

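View pics/wb.png

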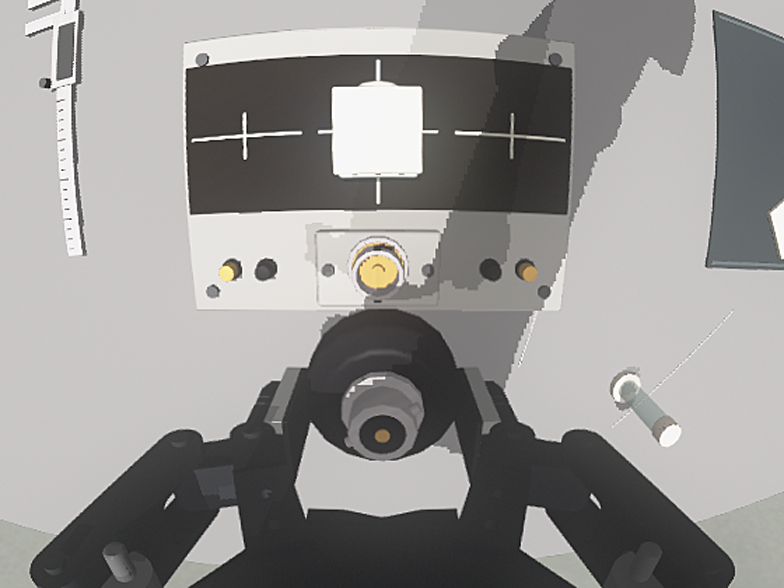

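>>> {"name": "drive_tool", "arguments": {"slide": [[-40, 1, 0], [-80, 1, -5], [-95.5, 1, -30], [-95.5, 1, -60], [-95.5, 1, -82], [-95.5, 1, -94], [-95.5, 1, -94], [-95.5, 1, -94]], "turn": [[0, 0.003, 0], [0, 0.003, 0], [0, 0.003, 0], [0, 0.003, 0], [0, 0.003, 0], [0, 0.003, 0], [0, 0.003, 0], [0, 0.003, 0]], "gripper": [0.52, 0.52, 0.52, 0.52, 0.52, 0.52, 0.52, 0.52]}}

```text
t: 20.9
eef_pos: [0.5623, -0.2158, 0.0741]
tool_rot: [0.511, -0.49, 0.51, 0.489]
contact_force: [-0.5, -1.3, -0.7]
gripper_width: 0.602
```

>>> {"name": "drive_tool", "arguments": {"slide": [[-0.3, 0.5, -5], [-0.3, 0.5, -8], [-0.3, 0.5, -10], [-0.3, 0.5, -11], [-0.3, 0.5, -12], [-0.3, 0.5, -12], [-0.3, 0.5, -12]], "turn": [[0, 0, 0], [0, 0, 0], [0, 0, 0], [0, 0, 0], [0, 0, 0], [0, 0, 0], [0, 0, 0]], "gripper": [0.52, 0.52, 0.52, 0.52, 0.52, 0.52, 0.52]}}

```text
t: 21.6
eef_pos: [0.5621, -0.2154, 0.0625]
tool_rot: [0.511, -0.49, 0.51, 0.489]
contact_force: [-1.8, 0.4, 4.5]
gripper_width: 0.598
```

Contact begins at the computed height (4.5 N); lower a touch and release.

>>> {"name": "drive_tool", "arguments": {"slide": [[0, 0, -0.5], [0, 0, -0.5], [0, 0, 0], [0, 0, 0], [0, 0, 0.5], [0, 0, 2], [0, 0, 15], [0, 0, 45], [0, 0, 85], [0, 0, 85]], "turn": [[0, 0, 0], [0, 0, 0], [0, 0, 0], [0, 0, 0], [0, 0, 0], [0, 0, 0], [0, 0, 0], [0, 0, 0], [0, 0, 0], [0, 0, 0]], "gripper": [0.52, 0.52, 0.62, 0.66, 0.72, 0.78, 0.78, 0.78, 0.78, 0.78]}}

```text
t: 22.6
eef_pos: [0.5658, -0.2168, 0.154]
tool_rot: [0.513, -0.493, 0.508, 0.486]
contact_force: [0.7, -0.2, 0.4]
gripper_width: 0.782
```

>>> {"name": "drive_tool", "arguments": {"slide": [[10, 10, 0], [35, 20, 0], [35, 20, 0], [35, 20, 0]], "turn": [[0, 0, 0], [0, 0, 0], [0, 0, 0], [0, 0, 0]], "gripper": [0.78, 0.78, 0.78, 0.78]}}

```text
t: 23.0
eef_pos: [0.6012, -0.1955, 0.1532]
tool_rot: [0.512, -0.493, 0.508, 0.487]
contact_force: [0.3, -0.8, 0.1]
gripper_width: 0.78
```

```bash
python3 look.py wc;  python3 - <<'E'
from fit import *
o,c=pickle.load(open("wc.pkl","rb"))
M=np.array([.5618,-.2153])
cv2.imwrite("pics/fc.png",np.hstack([ov(c,.072,*M,.05,400,circ(*M,.027)),ov(c,.054,*M,.05,400,sq(*M,-.043))]))
E
```

```text
23.0 [ 0.60118255 -0.1954508   0.15323475] [[0.011, -0.999, 0.04], [-0.001, 0.04, 0.999], [-1.0, -0.011, -0.001]] [ 0.27305052 -0.80680061  0.14773762] 0.779870455275883
```

View pics/fc.png

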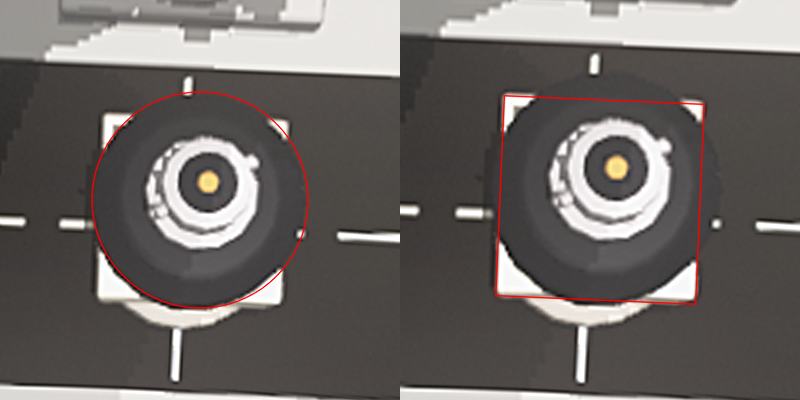

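>>> {"name": "drive_tool", "arguments": {"slide": [[0, 40, 0], [0, 90, 0], [-5, 140, 0], [-10, 190, 0], [-15, 240, 0], [-20, 290, 0], [-25, 340, 0], [-30, 390, 0], [-36, 430, -10], [-36, 453, -30]], "turn": [[0, 0, 0], [0, 0, 0.1], [0, 0, 0.2], [0, 0, 0.3], [0, 0, 0.4], [0, 0, 0.475], [0, 0, 0.475], [0, 0, 0.475], [0, 0, 0.475], [0, 0, 0.475]], "gripper": [0.6, 0.6, 0.6, 0.6, 0.6, 0.6, 0.6, 0.6, 0.6, 0.6]}}

```text
t: 24.05
eef_pos: [0.5635, 0.2616, 0.1242]
tool_rot: [-0.383, 0.599, -0.375, -0.594]
contact_force: [0.7, 0.2, 0.0]
gripper_width: 0.599
```

>>> {"name": "drive_tool", "arguments": {"slide": [[0, 5, 0], [0, 5, 0], [0, 5, 0]], "turn": [[0, 0, 0], [0, 0, 0], [0, 0, 0]], "gripper": [0.6, 0.6, 0.6]}}

```text
t: 24.35
eef_pos: [0.5643, 0.2644, 0.1248]
tool_rot: [-0.384, 0.599, -0.376, -0.594]
contact_force: [-0.0, -0.4, -0.2]
gripper_width: 0.601
```

```bash
python3 look.py wd;  python3 - <<'E'
from fit import *
o,c=pickle.load(open("wd.pkl","rb"));m=toolR(o).as_matrix();print(np.arctan2(-m[0,2],m[1,2]))
cv2.imwrite("pics/fd.png",np.hstack([ov(c,.011,.511,.233,.05,400,gen(*SG,.5114,.2330,.435)),ortho(c,.011,.511,.233,.05,400)]))
E
```

```text
24.35 [0.56433255 0.26436872 0.12479949] [[0.012, -0.907, -0.422], [0.005, -0.422, 0.907], [-1.0, -0.013, -0.001]] [-0.0230549  -0.40548499 -0.20231499] 0.6012811580118054
0.43544287476880533
```

View pics/fd.png

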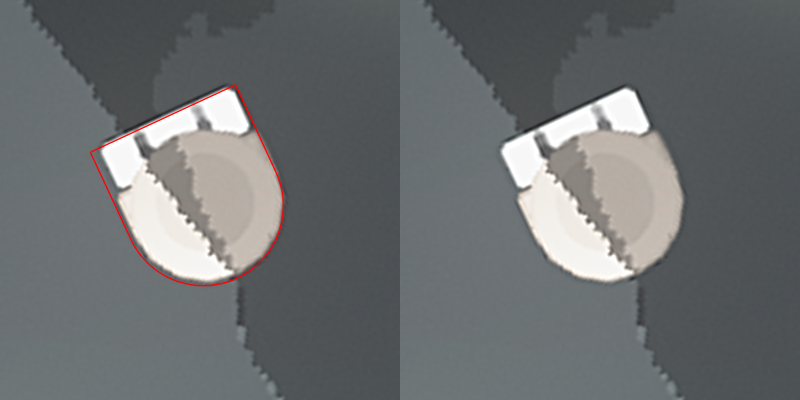

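>>> {"name": "drive_tool", "arguments": {"slide": [[-25, -15, -10], [-49, -29.5, -30], [-49, -29.5, -65], [-49, -29.5, -95], [-49, -29.5, -110], [-49, -29.5, -115], [-49, -29.5, -115], [-49, -29.5, -115]], "turn": [[-0.005, 0.012, 0.005], [-0.005, 0.012, 0.005], [-0.005, 0.012, 0.005], [-0.005, 0.012, 0.005], [-0.005, 0.012, 0.005], [-0.005, 0.012, 0.005], [-0.005, 0.012, 0.005], [-0.005, 0.012, 0.005]], "gripper": [0.6, 0.6, 0.6, 0.6, 0.6, 0.6, 0.6, 0.6]}}

```text
t: 25.2
eef_pos: [0.5168, 0.2347, 0.0112]
tool_rot: [-0.38, 0.597, -0.378, -0.596]
contact_force: [-0.6, -0.5, 0.1]
gripper_width: 0.599
```

>>> {"name": "drive_tool", "arguments": {"slide": [[-1, 0, -3], [-1, 0, -5], [-1, 0, -6], [-1, 0, -6], [-1, 0, -6]], "turn": [[0, 0, 0], [0, 0, 0], [0, 0, 0], [0, 0, 0], [0, 0, 0]], "gripper": [0.6, 0.6, 0.6, 0.6, 0.6]}}

```text
t: 25.7
eef_pos: [0.5157, 0.2348, 0.0052]
tool_rot: [-0.38, 0.597, -0.378, -0.596]
contact_force: [-0.6, -0.2, -0.2]
gripper_width: 0.602
```

>>> {"name": "drive_tool", "arguments": {"slide": [[0, 0, 0], [0, 0, 0], [0, 0, 0], [0, 0, 0], [0, 0, 0]], "turn": [[0, 0, 0], [0, 0, 0], [0, 0, 0], [0, 0, 0], [0, 0, 0]], "gripper": [0.38, 0.38, 0.38, 0.38, 0.38], "squeeze": 30}}

```text
t: 26.2
eef_pos: [0.5158, 0.2348, 0.0055]
tool_rot: [-0.38, 0.597, -0.378, -0.596]
contact_force: [-2.0, -1.6, 4.4]
gripper_width: 0.449
```

>>> {"name": "drive_tool", "arguments": {"slide": [[0, 0, 10], [0, 0, 40], [10, -15, 80], [30, -50, 120], [50, -90, 140], [70, -135, 140], [90, -180, 140], [110, -225, 140], [130, -270, 140], [144, -310, 140]], "turn": [[0, 0, 0], [0, 0, 0], [0, 0, -0.05], [0, 0, -0.15], [0, 0, -0.25], [0, 0, -0.35], [0, 0, -0.45], [0, 0, -0.483], [0, 0, -0.483], [0, 0, -0.483]], "gripper": [0.38, 0.38, 0.38, 0.38, 0.38, 0.38, 0.38, 0.38, 0.38, 0.38]}}

```text
t: 27.2
eef_pos: [0.6607, -0.0778, 0.1461]
tool_rot: [0.512, -0.49, 0.51, 0.488]
contact_force: [0.8, 0.2, -0.5]
gripper_width: 0.452
```

>>> {"name": "drive_tool", "arguments": {"slide": [[0, -30, 0], [0, -55, 0], [0, -55, 0], [0, -55, 0], [0, -55, 0]], "turn": [[0, 0, 0], [0, 0, 0], [0, 0, 0], [0, 0, 0], [0, 0, 0]], "gripper": [0.38, 0.38, 0.38, 0.38, 0.38]}}

```text
t: 27.7
eef_pos: [0.6608, -0.1306, 0.1462]
tool_rot: [0.512, -0.49, 0.509, 0.489]
contact_force: [0.2, 0.1, 0.0]
gripper_width: 0.453
```

```bash
python3 look.py we;  python3 - <<'E'
from fit import *
o,c=pickle.load(open("we.pkl","rb"));p=o["eef_pos"];m=toolR(o).as_matrix();yaw=np.arctan2(-m[0,2],m[1,2]);print(yaw)
cv2.imwrite("pics/fe.png",np.hstack([ov(c,p[2]+.0055,p[0],p[1],.05,400,gen(*SG,p[0]-.004*np.cos(yaw),p[1]-.004*np.sin(yaw),yaw)),ortho(c,.022,.5655,-.1304,.05,400)]))
E
```

```text
27.7 [ 0.66082574 -0.13058099  0.14616116] [[0.004, -0.999, 0.042], [0.001, 0.042, 0.999], [-1.0, -0.004, 0.001]] [0.2124875  0.07102469 0.01203728] 0.45268978396569276
-0.04240110325714967
```

View pics/fe.png

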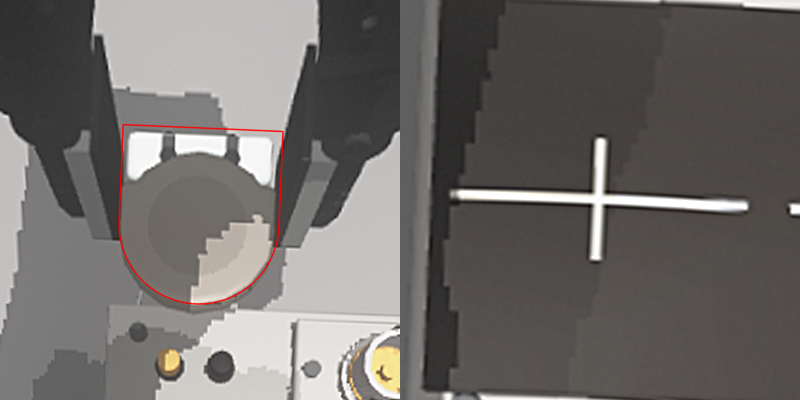

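View pics/we.png

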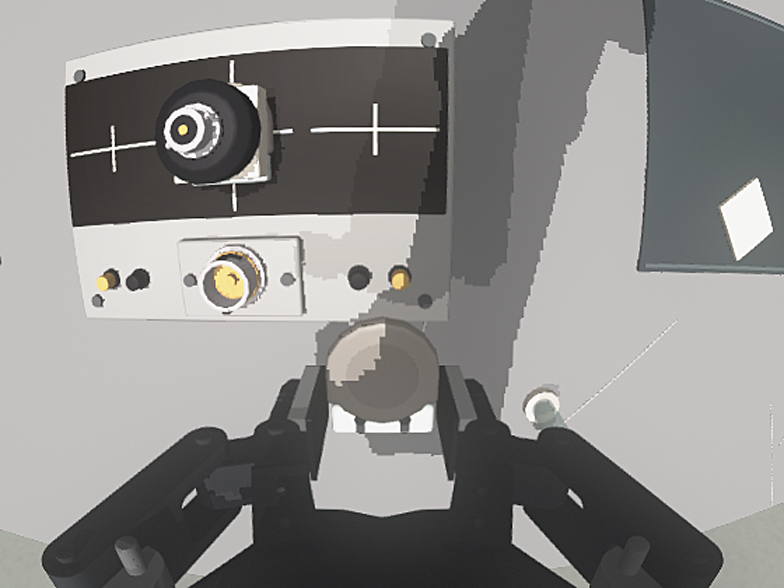

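>>> {"name": "drive_tool", "arguments": {"slide": [[-40, 0.5, 0], [-80, 0.5, -5], [-92, 0.5, -20], [-92, 0.5, -40], [-92, 0.5, -60], [-92, 0.5, -70], [-92, 0.5, -70], [-92, 0.5, -70]], "turn": [[0, 0.004, -0.001], [0, 0.004, -0.001], [0, 0.004, -0.001], [0, 0.004, -0.001], [0, 0.004, -0.001], [0, 0.004, -0.001], [0, 0.004, -0.001], [0, 0.004, -0.001]], "gripper": [0.38, 0.38, 0.38, 0.38, 0.38, 0.38, 0.38, 0.38]}}

```text
t: 28.55
eef_pos: [0.5694, -0.1294, 0.0766]
tool_rot: [0.511, -0.489, 0.51, 0.489]
contact_force: [0.2, -0.0, -0.4]
gripper_width: 0.45
```

```bash
python3 look.py wf
python3 - <<'E'
from station import bot
import cv2
c=bot.read_camera("side")["color"][:,:,::-1]
cv2.imwrite("pics/sf.png",cv2.resize(c[150:350,180:400],None,fx=3.5,fy=3,interpolation=cv2.INTER_CUBIC))
E
```

```text
28.55 [ 0.56940851 -0.1294272   0.07660387] [[0.0, -0.999, 0.042], [0.001, 0.042, 0.999], [-1.0, -0.0, 0.001]] [ 0.18176664 -0.0126175  -0.44860403] 0.45036655048754454
```

View pics/wf.png

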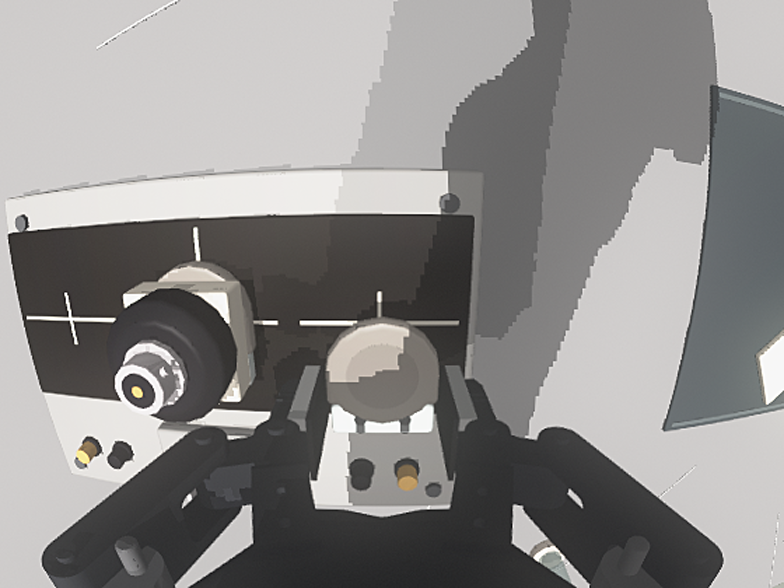

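View pics/sf.png

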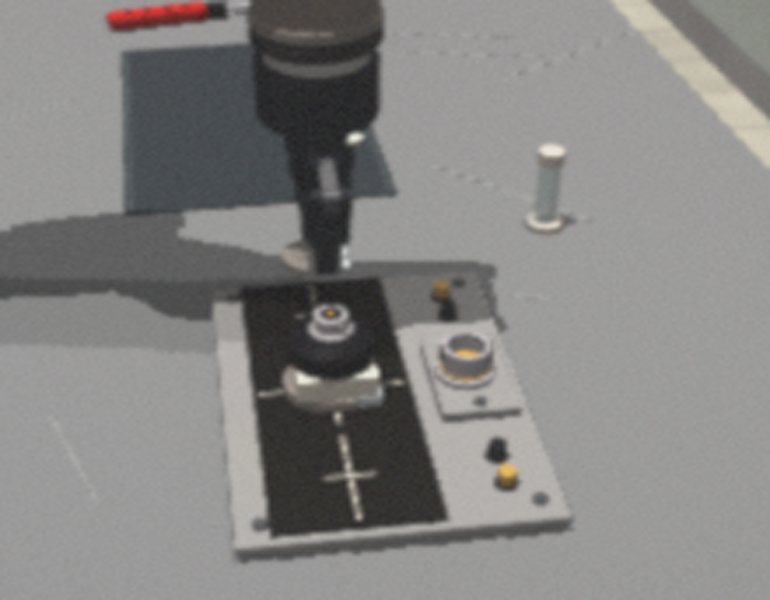

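Run:
```python
from fit import *
o,c=pickle.load(open("wf.pkl","rb"));p=o["eef_pos"]
for u,v in [(205,432),(190,437),(575,435),(50,545),(280,425),(240,470)]:
    print(u,v,[ (px2w(c,u/1.4,v/1.4,p[2]+h,True)-p).round(4).tolist()[:2] for h in (.02,.035,.05,.065,.08)])
```

```text
205 432 [[0.0065, -0.0606], [-0.0038, -0.0528], [-0.0142, -0.045], [-0.0245, -0.0372], [-0.0348, -0.0293]]
190 437 [[0.0089, -0.067], [-0.0017, -0.0585], [-0.0123, -0.0499], [-0.0229, -0.0413], [-0.0335, -0.0327]]
575 435 [[0.0139, 0.0674], [0.0027, 0.0597], [-0.0085, 0.0519], [-0.0198, 0.0441], [-0.031, 0.0363]]
50 545 [[0.0899, -0.1787], [0.0695, -0.1565], [0.049, -0.1343], [0.0285, -0.1121], [0.008, -0.0899]]
280 425 [[0.0029, -0.033], [-0.007, -0.0285], [-0.0168, -0.0241], [-0.0267, -0.0196], [-0.0366, -0.0152]]
240 470 [[0.0227, -0.0509], [0.0104, -0.0443], [-0.0019, -0.0377], [-0.0142, -0.031], [-0.0265, -0.0244]]
```

>>> {"name": "drive_tool", "arguments": {"slide": [[0, -1.2, -12], [0, -1.2, -24], [0, -1.2, -34], [0, -1.2, -42], [0, -1.2, -47], [0, -1.2, -48], [0, -1.2, -48]], "turn": [[0, 0, 0], [0, 0, 0], [0, 0, 0], [0, 0, 0], [0, 0, 0], [0, 0, 0], [0, 0, 0]], "gripper": [0.38, 0.38, 0.38, 0.38, 0.38, 0.38, 0.38]}}

```text
t: 29.35
eef_pos: [0.5698, -0.131, 0.029]
tool_rot: [0.511, -0.489, 0.51, 0.489]
contact_force: [0.1, -0.4, -0.1]
gripper_width: 0.45
```

>>> {"name": "drive_tool", "arguments": {"slide": [[-0.3, 0.4, -2], [-0.3, 0.4, -4], [-0.3, 0.4, -5], [-0.3, 0.4, -5.5], [-0.3, 0.4, -5.5]], "turn": [[0, 0, 0], [0, 0, 0], [0, 0, 0], [0, 0, 0], [0, 0, 0]], "gripper": [0.38, 0.38, 0.38, 0.38, 0.38]}}

```text
t: 29.85
eef_pos: [0.5696, -0.1306, 0.0245]
tool_rot: [0.511, -0.489, 0.51, 0.489]
contact_force: [-3.5, -0.0, 8.5]
gripper_width: 0.455
```

Contact as expected; release gently and rise.

>>> {"name": "drive_tool", "arguments": {"slide": [[0, 0, 0], [0, 0, 0], [0, 0, 0], [0, 0, 0], [0, 0, 10], [0, 0, 40], [0, 0, 80], [0, 5, 120], [25, 10, 130], [25, 10, 130]], "turn": [[0, 0, 0], [0, 0, 0], [0, 0, 0], [0, 0, 0], [0, 0, 0], [0, 0, 0], [0, 0, 0], [0, 0, 0], [0, 0, 0], [0, 0, 0]], "gripper": [0.48, 0.5, 0.53, 0.55, 0.55, 0.55, 0.55, 0.55, 0.55, 0.55]}}

```text
t: 30.85
eef_pos: [0.5989, -0.1195, 0.1583]
tool_rot: [0.513, -0.492, 0.507, 0.487]
contact_force: [-0.6, 0.4, -0.4]
gripper_width: 0.552
```

>>> {"name": "drive_tool", "arguments": {"slide": [[20, -10, 30], [20, -10, 30], [20, -10, 30], [20, -10, 30]], "turn": [[0, 0, 0], [0, 0, 0], [0, 0, 0], [0, 0, 0]], "gripper": [0.55, 0.55, 0.55, 0.55]}}

```text
t: 31.25
eef_pos: [0.6177, -0.1294, 0.1873]
tool_rot: [0.512, -0.491, 0.508, 0.488]
contact_force: [1.0, 0.2, 0.0]
gripper_width: 0.55
```

```bash
python3 look.py wg;  python3 - <<'E'
from fit import *
from station import bot
o,c=pickle.load(open("wg.pkl","rb"))
M=np.array([.5618,-.2153]);L=(.5655,-.1304)
cv2.imwrite("pics/fg.png",np.hstack([ov(c,.030,*L,.05,400,gen(*SG,*L,-.043)),ov(c,.072,*M,.05,400,circ(*M,.027))]))
for n in ("top","side"):
    c=bot.read_camera(n)["color"][:,:,::-1]
    cv2.imwrite(f"pics/{n}g.png",cv2.resize(c,None,fx=1.4,fy=1.4,interpolation=cv2.INTER_CUBIC))
E
```

```text
31.25 [ 0.61767755 -0.12935866  0.18732983] [[0.008, -0.999, 0.041], [0.001, 0.041, 0.999], [-1.0, -0.008, 0.001]] [1.0468595  0.1646946  0.04031192] 0.5498836845228777
```

View pics/fg.png

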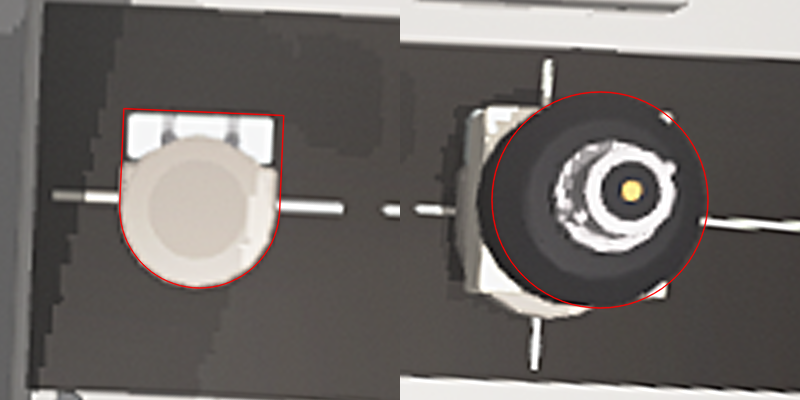

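View pics/wg.png

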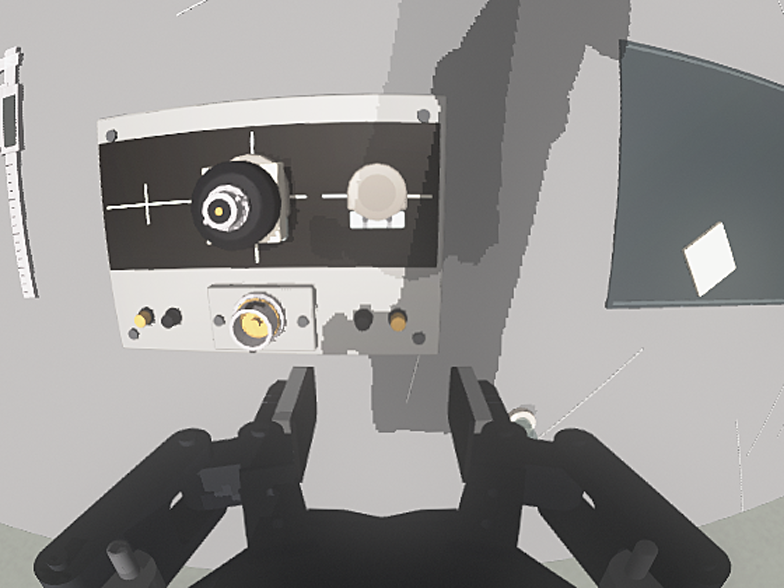

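View pics/sideg.png

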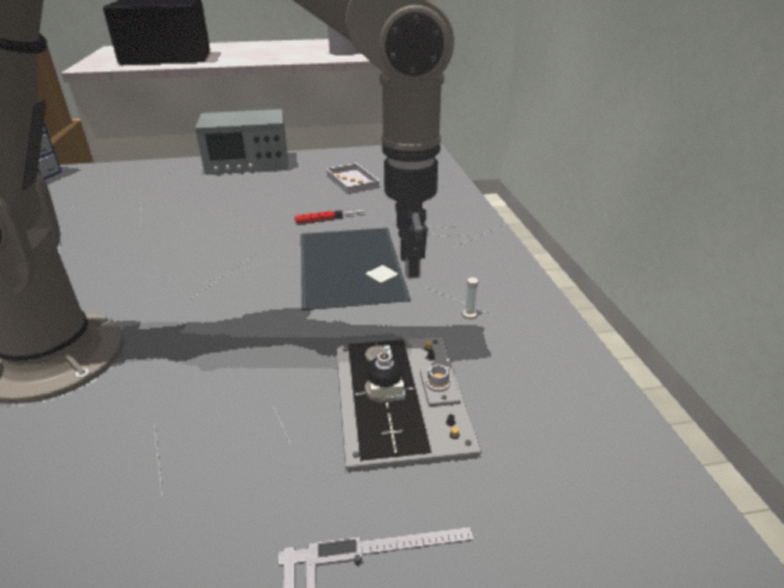

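View pics/topg.png

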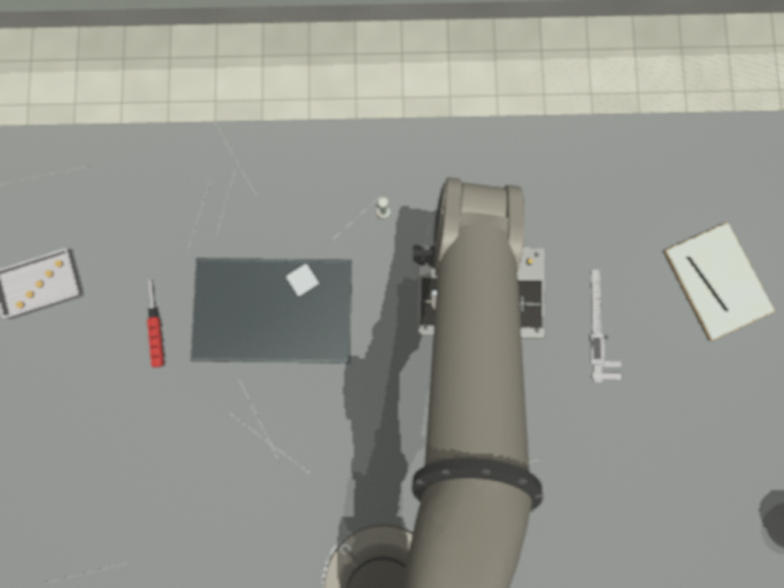

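```bash
python3 -c "
from station import bot
print(bot.hand_in())"
```

```text
the job is handed in; nothing more can be done
None
```

The telemetry check is set up as asked, and I handed the job in at about 31 s. I worked in your order: larger generator on the middle cross, thick spacer on it, probe head on the spacer with its fitting up, then the smaller generator on the left cross.

- **Placement:** in the last wrist-camera views, both generators, the spacer and the probe head lay within about 1 mm of their marks. Both generators follow the rig's own angle (about -0.043 rad), with their headers towards the socket.
- **Stack:** each piece made contact at about the height I had worked out. After the smaller generator was placed, the stack stood upright and looked undisturbed.
- **Forces:** the largest force reading I saw was 14 N, when seating the spacer.
- **Left alone:** in the final pictures the thin spacer, sample tube, torque handle and caliper were still in place, and the gripper was well clear of everything.

No check failed. Three small disagreements:
- **Gripper opening:** it read 2–3 mm narrower than the parts' nominal widths, up to 3 mm on the probe head.
- **Held generator:** the larger one looked about 2–3% small in one view, which may just be the camera calibration.
- **Top camera:** at the end the arm blocked its view of the rig, so the final placement check rests on the wrist camera, with the side camera as a rough confirmation.

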